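# Stand the chopping board up and slide it into its rack

### The job

The small chopping board lies flat on the open half of the steel rack. Tip it up there onto its long edge so that it stands upright along the back panel, then slide it, still standing, through the open end of the narrow bay until it meets the end stop, and let go. Keep the board on the rack the whole time (do not lift it clear or let it fall), and leave the steel cup and the small sauce pot where they are.

Things in the scene. Friction and masses are not known exactly. Their poses are not given: they have to be found in the camera images.
- rack: Sheet-steel board rack, fixed. Origin: front face of its back panel, at table height, level with the bay's mouth. Axes: +x to the robot's left through the panel, +y along the rack back towards the robot, z up (yaw 1.25 to 1.7 rad). Panel 4 mm thick, top 168 mm above the table, all along. Deck top 60 mm above the table, rack x -95 to 0, y -184 to 225 mm; open half at y > 0.
- bay_mouth (a point): Centre of the bay's open end at deck height: rack frame (-14, 0, 60) mm. The bay runs from here along rack -y, away from the robot, to the end stop, a plate 60 mm tall with its face at y = -180, reaching 34 mm out from the panel. With the board home against it, the board's centre is at rack y = -95 mm, 125 mm above the table. The bay is also open above.
- board_center (a point): Centre of a loose wooden chopping board 130 x 170 x 20 mm, 0.2 to 0.42 kg. x: the 130 mm width (to the panel at the start), y: the 170 mm length (along rack y within 3 degrees), z: thickness (up). It lies flat on the open half, far edge 10 to 22 mm short of the panel; the opposite edge overhangs the deck by 45 to 57 mm, underside 60 mm above the table, free space below.
- cup: Open steel cup 68 mm wide, 42 mm tall, loose bystander standing right of the bay; origin at the centre of its underside.
- pot: Small lidded sauce pot 53 mm wide, 36 mm tall, loose bystander on the right; origin at the centre of its underside.
- lip_start (a point): Top of the bay's front lip where its straight part begins, inner face: rack frame (-28, -20, 105) mm. The lip is 4 mm thick, 45 mm tall above the deck; with the panel it makes a slot 28 mm wide (rack x -28 to 0) from y = -20 to -180 mm. Between y = -20 and 0 it flares out to x = -52 mm.

How it is judged:
By the outcome, as a careful person would: the job done as asked, in the order asked, and still so for the second after the job is handed in, with the robot touching nothing.
It also fails if it takes over 54 s, if anything falls off the work surface, if the arm or the gripper's body presses on something with over 40 N, if the wrist force passes 120 N, or if a joint passes its speed limit or range.

### The arm

A 6-joint arm with a two-finger parallel gripper is mounted at the origin on a cart in front of the work surface, level with it; the furniture and walls round the work are solid. World frame = base frame: x ahead of the robot, y to its left, z up, the work surface at z = 0. Lengths are in m, angles in rad, forces in N, time in s.
With the tool pointing down it reaches from about 0.375 to 0.975 m from the base axis. Payload 3.8 kg.
Tool frame: the origin (TCP) lies on the centre line of the jaws, within the pads' length; the fingertips stand 8 mm ahead of it and the grasp point (between the pads) lies 11 mm behind it; z points along the fingers, y is the direction in which the jaws open and shut (so a half turn about z gives the same grasp; the last joint's range is limited). The gripper opens to 85 mm and grips with 20 to 120 N. Pads are 22 mm wide; open, the fingers measure 114 mm over their backs; the gripper's body (76 mm by 85 mm) begins 54 mm behind the grasp point. The pads swing forward as they close: fully open they stand 13 mm farther back than shut.
Start: joints at [1.121, 0.264, 1.604, -0, 1.274, -0.037], TCP at [0.271, 0.618, 0.239] pointing down, gripper open.
Joint ranges: [-2.63, 2.63], [-0.94, 2.18], [0.31, 2.57], [-1.31, 4.45], [0, 2.66], [-2.55, 2.55]. Speed limits (rad/s): [2.57, 2.57, 3.14, 3.14, 3.14, 3.14].

### API

Orientations are given as a rotation vector (axis times angle).
In Python, from workcell import * gives the robot as it stands.
- The arm moves only by the tool play_rows, never from a script. Its arguments are lists of equal length, an entry for each row: "slide": the shift along the tool's x, y, z in cm, a list of three; "delta_rot": the turn, a rotation vector about the tool's x, y, z in rad, a list of three. In form: {"slide": [[x, y, z], ...], "delta_rot": [[wx, wy, wz], ...]}. A call has 1 to 12 rows; each row is the pose to reach, as a shift and turn from the pose measured when the call began, along the tool's axes at that moment; what a row does not reach only later rows make up. A row lasts 1/12 s, in which the tool goes at most 41.7 mm and 7.16 degrees, less where a joint would pass 70% of its speed; a pose out of reach is approached as far as the arm can. A call with a gripper value outside its range is refused whole. "hand" is the opening, from 0 (shut) to 1 (fully open), set as the call begins (left out, the last holds). The fingers move at their own pace and stop on an object; "force" is the grip in N (left out, the last holds). Time passes only in rows, so rows that repeat a pose let the fingers close. It gives the time, the measured TCP pose, the force and the opening at its end, in the units of the state.
- read_state(): the state, without advancing time (a new reading comes with each control period).
- read_camera(name): name is "side" or "top"; returns a dict with "image" (384x512x3 uint8, red, green, blue), "depth" (384x512 float32, m along the optical axis (not along the pixel's ray), 0 where there is no reading), "fovy" (degrees; the focal length in pixels is half the picture's height over the tangent of half this angle, whatever the lens; pixels are square), "cx", "cy" (the principal point, pixels), "world_from_camera" (4x4, takes a point from camera to world coordinates). Camera axes: x right, y up, looking along -z (the intrinsics and any distortion apply to the point x, -y, -z); pixel columns grow to the right and rows downward; lengths in m; the calibration is good to about 2 mm. A picture is of the moment at which its call begins.
- finish_job(): hands the job in, once; it reports no verdict.
Trained networks look in a picture, given as the dict that the camera call returned (one of the last four; its "shot" number tells which), for a name from the list of things; names that differ only in an ending like _2 or _b are one class to them, and where a whole thing is asked for, a point or a joint stands for the part that bears it (a point fixed in the world has none). Each returns a list of dicts, best first, with "conf" (0 to 1); they miss things now and then, are a little off and sometimes report something else, mostly with a low value. They report only what shows in the picture. A call takes as long as a camera call.
- spot_in(target, picture): "bbox" ([centre column, centre row, width, height] in pixels, round what is visible of it).
- landmark_of(target, picture): "at" ([column, row] in pixels: a listed point, or the origin of a listed thing).
The state is a dict: "time": time; "q": joint angles; "joint_vel": joint speeds; "joint_torque": joint torques, N m; "tool_pos": TCP position; "tcp_rot": TCP orientation; "wrist_force": force on the tool from outside, world axes, zero at the start; "torque": the same for the moment, N m; "width": opening from 0.0 (shut) to 1.0 (fully open).
Only numpy, scipy, OpenCV 4.12 (cv2) and the standard library are available. Lean on these libraries where they do the work, as an engineer would, in place of code of your own. Each camera call takes 0.05 s, during which the arm holds its last target.

## Working session

There is one attempt and no reset: what is moved stays moved. The work goes in short steps, Python scripts to look and compute and a tool call to move; the robot and the scene stay as the last step left them, time stands still between calls to the robot, and variables do not carry over. Pictures are saved under pics/ and viewed, and the job is handed in when it is done.

Besides the shell and the picture viewer there is one more tool, called after "Request:" by a JSON object that holds its "fn" and its "kwargs", one argument or row to a line. play_rows: Moves the arm, as the interface text tells. Its arguments: {"type":"object","properties":{"slide":{"type":"array"},"delta_rot":{"type":"array"},"hand":{"type":"number"},"force":{"type":"number"}},"required":["slide","delta_rot"]}

```bash
ls -la; mkdir -p pics; cat > h.py <<'E'
from workcell import *
import numpy as np, cv2
from scipy.spatial.transform import Rotation as R
def K(p):
    h,w=p["image"].shape[:2]; f=h/2/np.tan(np.radians(p["fovy"])/2); return f,p["cx"],p["cy"]
def cloud(p):
    f,cx,cy=K(p); d=p["depth"]; v,u=np.mgrid[:d.shape[0],:d.shape[1]]
    P=np.stack([(u-cx)/f*d,-(v-cy)/f*d,-d,np.ones_like(d)],-1)
    W=P@np.array(p["world_from_camera"]).T; W=W[...,:3]; W[d==0]=np.nan; return W
def save(p,n,s=1.5):
    cv2.imwrite("pics/"+n,cv2.resize(p["image"][...,::-1],None,fx=s,fy=s))
E
python3 - <<'E'
from h import *
print(read_state())
for c in("side","top"):
    p=read_camera(c); save(p,c+"0.png"); np.savez("pics/"+c+"0.npz",**{k:v for k,v in p.items()})
    print(c,{k:(v if k not in("image","depth") else v.shape) for k,v in p.items()})
    W=cloud(p)
    for t in("rack","bay_mouth","board_center","cup","pot","lip_start"):
        try:
            for r in landmark_of(t,p)[:2]:
                u,v=map(int,np.round(r["at"])); print(t,r,W[min(max(v,0),383),min(max(u,0),511)])
        except Exception as e: print(t,e)
E
```

```text
total 12
drwxr-xr-x  3 agent agent 4096 Dec  6 11:59 .
drwxr-xr-x 23 root  root  4096 Dec  6 11:59 ..
drwxr-xr-x  2 agent agent 4096 Dec  6 11:59 pics
{'time': 0.0, 'q': array([ 1.12109422e+00,  2.64755299e-01,  1.60540046e+00, -1.61578793e-06,
        1.27367188e+00, -3.68787001e-02]), 'joint_vel': array([-0.00032907, -0.00042761,  0.00099234,  0.00140323,  0.00064516,
        0.00101721]), 'joint_torque': array([ 2.54777960e-04, -5.15081334e+01, -3.67322373e+01,  1.31628229e-05,
        1.26481365e-02, -2.38415964e-06]), 'tool_pos': array([0.2704852 , 0.6176531 , 0.23794626]), 'tcp_rot': array([-0.64375545, -3.07437775,  0.00340732]), 'wrist_force': array([ 0.83140156, -0.12042394, -0.39715294]), 'torque': array([-0.03150207,  0.00017876,  0.00415072]), 'width': 1.0029370034870835}
side {'image': (384, 512, 3), 'depth': (384, 512), 'fovy': 53.079966940231344, 'cx': 254.1692382184211, 'cy': 197.7043968692172, 'world_from_camera': array([[ 0.9807288 ,  0.066905  , -0.18356125,  0.41623675],
       [-0.19470813,  0.41220658, -0.89004184, -0.91806315],
       [ 0.0161169 ,  0.90863054,
[... 1094 characters left out ...]
+00,  0.00000000e+00,
         1.00000000e+00]]), 'shot': 2}
rack {'at': [170.6, 163.5], 'conf': 0.89} [0.66862067 0.14666845 0.06393253]
rack {'at': [375.8, 234.7], 'conf': 0.29} [ 0.47877645 -0.36390808  0.0384831 ]
bay_mouth {'at': [169.4, 160.1], 'conf': 0.56} [0.67966297 0.15240756 0.059499  ]
board_center {'at': [188.2, 210.1], 'conf': 0.93} [0.55093198 0.10282832 0.0819245 ]
cup {'at': [307.1, 178.9], 'conf': 0.82} [ 0.62987856 -0.19881743  0.00349712]
cup {'at': [187.9, 209.3], 'conf': 0.19} [0.55345357 0.1029503  0.08088347]
pot {'at': [371.7, 233.6], 'conf': 0.84} [ 0.48159369 -0.35514587  0.03343727]
lip_start {'at': [174.3, 143.9], 'conf': 0.88} [0.72057861 0.13980399 0.05772856]
```

View pics/side0.png

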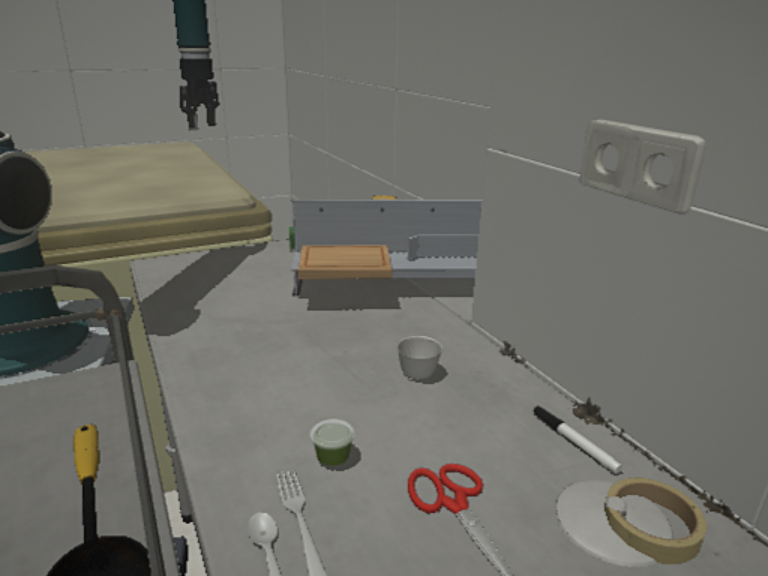

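View pics/top0.png

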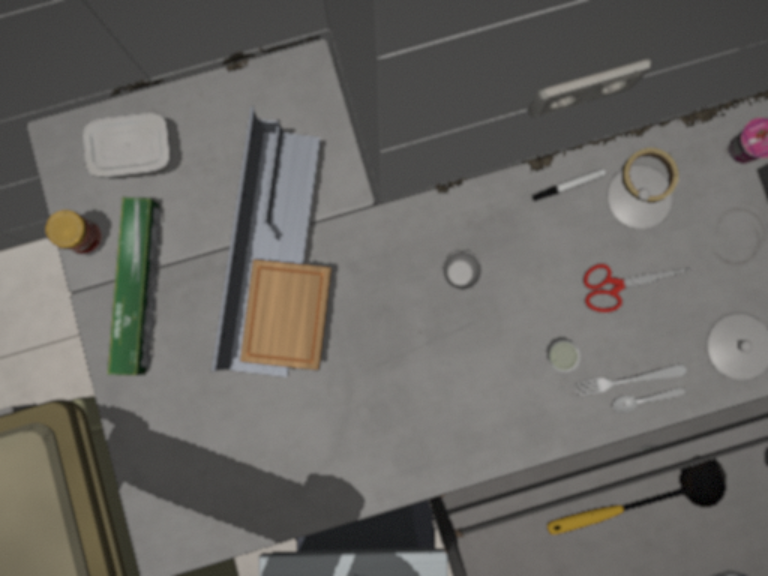

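Side view: the board (col ~345,row ~258 in 768-wide picture) lies left of the lipped bay, the cup and pot in front. Top view: board at (285,314), panel as the dark strip to its left, bay up at (270,180); a wall corner at (375,205), right of the bay.

```bash
python3 - <<'E'
from h import *
for c in("top","side"):
    p=dict(np.load(f"pics/{c}0.npz")); W=cloud(p); im=p["image"].astype(int)
    reg=(W[...,0]>.35)&(W[...,0]<.95)&(W[...,1]>0.0)&(W[...,1]<.30)
    h=W[...,2]
    wood=reg&(im[...,0]-im[...,2]>35)&(h>.06)&(h<.1)
    print(c,"board n",wood.sum(),np.median(W[wood],0), W[wood][:,2].std())
    r=cv2.minAreaRect(W[wood][:,:2].astype(np.float32)*1000); print(r)
    print(cv2.boxPoints(r))
    # panel
    pan=reg&(h>.075)&(h<.18)&~wood
    for lo,hi in((.10,.13),(.13,.155),(.155,.17),(.17,.19)):
        m=reg&(h>lo)&(h<hi)&~wood
        q=W[m]
        if len(q)>10:
            vx,vy,x0,y0=cv2.fitLine(q[:,:2].astype(np.float32),cv2.DIST_HUBER,0,.001,.001).ravel()
            n=(q[:,0]-x0)*-vy+(q[:,1]-y0)*vx
            print(lo,hi,len(q),"dir",np.degrees(np.arctan2(vy,vx)),"pt",x0,y0,"n range",np.percentile(n,[2,25,50,75,98]), "x",np.percentile(q[:,0],[1,99]),"y",np.percentile(q[:,1],[1,99]))
    d=reg&(h>.05)&(h<.07)
    q=W[d];print("deck",len(q),np.median(q[:,2]));print(cv2.boxPoints(cv2.minAreaRect(q[:,:2].astype(np.float32)*1000)))
E
```

```text
top board n 3560 [0.55257496 0.09758994 0.07982854] 0.0023135324471420782
((553.4562377929688, 97.72361755371094), (128.837890625, 169.17770385742188), 82.7063980102539)
[[461.3736    44.56479 ]
 [629.18243   23.087036]
 [645.5389   150.88245 ]
 [477.73004  172.3602  ]]
0.1 0.13 661 dir -9.215825 pt 0.7056088 0.15544431 n range [-0.03585438 -0.01903413 -0.00044444  0.00116343  0.00290204] x [0.47446825 0.86684066] y [0.10112898 0.19172881]
0.13 0.155 433 dir -8.584293 pt 0.6623877 0.16292095 n range [-1.34312000e-03 -3.35585899e-04  4.91623010e-05  3.76218201e-04
  9.95565710e-04] x [0.46931163 0.86529218] y [0.13235132 0.19217781]
0.155 0.17 515 dir -8.602772 pt 0.7228059 0.15466684 n range [-0.00225407 -0.00107798 -0.00011646  0.00172938  0.00382257] x [0.46874981 0.86758054] y [0.13311672 0.1942183 ]
0.17 0.19 50 dir -8.5767355 pt 0.669629 0.16307053 n range [-2.48890527e-03 -6.97222683e-04 -3.03619172e-05  1.03664830e-03
  2.11106347e-03] x [0.47212137 0.85784784] y [0.13419113 0.19381169]
deck 3731 0.06008923067191141
[[443.16827  278.46915 ]
 [458.13654   16.102173]
 [895.1839 
[... 313 characters left out ...]
]
0.1 0.13 1274 dir -8.562387 pt 0.6253904 0.16917105 n range [-0.03306446 -0.00167166 -0.00025563  0.00110875  0.00414868] x [0.46880405 0.82935536] y [0.11064392 0.19330602]
0.13 0.155 1004 dir -8.503743 pt 0.64918035 0.16549598 n range [-4.56037719e-03 -1.38373370e-03  4.15660599e-05  1.45186882e-03
  4.18455223e-03] x [0.47000224 0.82979663] y [0.13740976 0.19365234]
0.155 0.17 503 dir -8.530959 pt 0.6483441 0.16513006 n range [-4.67329093e-03 -1.38134742e-03 -4.93012370e-05  1.52373524e-03
  4.26733162e-03] x [0.46819262 0.82909917] y [0.13758927 0.19321992]
deck 1019 0.05996099772455632
[[443.54776   42.649185]
 [802.19977   -9.949173]
 [824.75354  143.83801 ]
 [466.1015   196.43637 ]]
```

```bash
python3 - <<'E'
from h import *
o=np.array([.688,.159]); a=np.radians(81.45); ex=np.array([np.cos(a),np.sin(a)]); ey=np.array([-ex[1],ex[0]])
for c in("top","side"):
    p=dict(np.load(f"pics/{c}0.npz")); W=cloud(p)
    q=W[np.isfinite(W[...,2])]
    rk=np.stack([(q[:,:2]-o)@ex,(q[:,:2]-o)@ey,q[:,2]],1)*1000
    m=(rk[:,0]<-20)&(rk[:,0]>-70)&(rk[:,1]<20)&(rk[:,1]>-190)&(rk[:,2]>75)&(rk[:,2]<115); l=rk[m]
    print(c,"lip pts",len(l))
    for y in range(10,-190,-10):
        s=l[(l[:,1]<y+5)&(l[:,1]>=y-5)]
        if len(s): print(y,len(s),np.percentile(s[:,0],[5,50,95]).round(1),s[:,2].max().round(0),end=" | ")
    print()
    m=(rk[:,0]<3)&(rk[:,0]>-8)&(rk[:,2]>150)&(rk[:,2]<172); print("panel y ext",np.sort(rk[m][:,1])[[0,2,5,-6,-3,-1]])
    # height map
    print("hmax grid rows x .3...1.1, cols y .6..-.5")
    for x in np.arange(.2,1.15,.06):
        row=[]
        for y in np.arange(.66,-.5,-.06):
            s=q[(abs(q[:,0]-x)<.03)&(abs(q[:,1]-y)<.03)]
            row.append("%4d"%(np.percentile(s[:,2],98)*1000) if len(s)>3 else "   .")
        print("%.2f"%x,*row)
E
```

```text
top lip pts 291
0 9 [-51.8 -49.6 -44.6] 107.0 | -10 9 [-45.8 -40.5 -36.1] 106.0 | -20 12 [-36.  -31.8 -28.7] 106.0 | -30 15 [-32.7 -31.5 -29.2] 107.0 | -40 14 [-32.  -31.7 -29.4] 109.0 | -50 15 [-31.9 -31.3 -28.8] 105.0 | -60 18 [-32.3 -31.8 -28.5] 110.0 | -70 17 [-32.7 -31.8 -29.3] 107.0 | -80 15 [-32.3 -31.4 -28.4] 106.0 | -90 15 [-32.3 -31.5 -29.2] 107.0 | -100 15 [-32.3 -31.5 -29.4] 107.0 | -110 16 [-32.8 -31.6 -28.7] 108.0 | -120 16 [-32.9 -32.  -29.1] 111.0 | -130 16 [-32.4 -31.7 -28.7] 107.0 | -140 12 [-32.2 -31.6 -29.6] 106.0 | -150 18 [-32.4 -31.6 -27.9] 106.0 | -160 15 [-32.7 -32.  -29.2] 109.0 | -170 16 [-32.7 -32.  -28.5] 106.0 | -180 28 [-33.6 -29.6 -21. ] 114.0 | 
panel y ext [-369.0329322  -364.8526864  -182.98383265  222.0271778   224.29456086
  226.48375238]
hmax grid rows x .3...1.1, cols y .6..-.5
0.20    .    .  104  103  100   22    6    6    6    6    6    5    5  167  177  117   50   65   72   45
0.26    .    .  103  103   96    6    6    5    6    6    6    6    5    6   32  117  118  118  117  115
0.32    .    .  103  103   73    6    5    6    6    6    6   
[... 3074 characters left out ...]
    .    .  165  160   60    2  499  498    3    2    2   15    9   24
0.80    .    .    .    .    .    .    .    .  147  164   60    2    .  498  497  495  493  488  361   24
0.86    .    .    .    .    .    .    .    .    .  164    .    .    .    .    .    .    .  492  487  394
0.92  533  531  529  528    .    .    .    .    .    .    .    .    .    .    .    .    .    .    .    .
0.98    .    .    .  527  434    .    .    .    .    .    .    .    .    .    .    .    .    .    .    .
1.04    .    .    .    .    .    .    .    .    .    .    .    .    .    .    .    .    .    .    .    .
1.10    .    .    .    .    .    .    .    .    .    .    .    .    .    .    .    .    .    .    .    .
```

```bash
cat >> h.py <<'E'
O=np.array([.688,.159,0]); A=np.radians(81.45)
EX=np.array([np.cos(A),np.sin(A),0]); EY=np.array([-EX[1],EX[0],0]); EZ=np.array([0,0,1.])
def rk2w(p): p=np.asarray(p)/1000.; return O+p[0]*EX+p[1]*EY+p[2]*EZ
def w2rk(p): d=np.asarray(p)-O; return np.array([d@EX,d@EY,d[2]])*1000
def Rt(alpha,yaw=0):
    """tool z = bx horizontally for alpha=0, down for 90 deg. yaw (deg) turns bx about Z from rack x"""
    bx=R.from_euler('z',yaw,degrees=True).apply(EX); a=np.radians(alpha)
    z=np.cos(a)*bx-np.sin(a)*EZ; y=np.sin(a)*bx+np.cos(a)*EZ
    return R.from_matrix(np.stack([np.cross(y,z),y,z],1))
def rel(P,Rg,s=None):
    s=s or read_state(); R0=R.from_rotvec(s["tcp_rot"])
    d=R0.inv().apply(np.asarray(P)-s["tool_pos"])*100; w=(R0.inv()*Rg).as_rotvec()
    print("slide cm",d.round(2),"rot",w.round(3),"deg",np.degrees(np.linalg.norm(w)).round(1)); return d,w
def st():
    s=read_state(); print("t",round(s["time"],2),"pos",s["tool_pos"].round(4),"rk",w2rk(s["tool_pos"]).round(1),"q",s["q"].round(3),"F",s["wrist_force"].round(1),"M",s["torque"].round(2),"w",round(s["width"],3))
    Rm=R.from_rotvec(s["tcp_rot"]).as_matrix(); print("x",Rm[:,0].round(3),"y",Rm[:,1].round(3),"z",Rm[:,2].round(3)); return s
E
python3 - <<'E'
from h import *
rel([.5,.2,.32],Rt(90))
E
```

```text
slide cm [-37.78 -29.12  -8.07] rot [ 0.     0.    -0.264] deg 15.1
```

Request:
{"fn": "play_rows", "kwargs": {
  "slide": [
    [-4, -3, -5],
    [-7.5, -5.8, -8],
    [-11, -8.5, -8],
    [-14.5, -11.2, -8],
    [-18, -13.9, -8],
    [-21.5, -16.5, -8],
    [-25, -19, -8],
    [-28.5, -22, -8],
    [-32, -24.6, -8],
    [-35, -27, -8],
    [-37.5, -29, -8],
    [-37.8, -29, -8]
  ],
  "delta_rot": [
    [0, 0, -0.05],
    [0, 0, -0.1],
    [0, 0, -0.15],
    [0, 0, -0.2],
    [0, 0, -0.26],
    [0, 0, -0.26],
    [0, 0, -0.26],
    [0, 0, -0.26],
    [0, 0, -0.26],
    [0, 0, -0.26],
    [0, 0, -0.26],
    [0, 0, -0.264]
  ],
  "hand": 0.7
}}

```text
time: 1.7
tool_pos: [0.5011, 0.1991, 0.3198]
tcp_rot: [0.233, 3.132, 0.001]
wrist_force: [0.2, 1.1, 0.3]
width: 0.699
```

```bash
python3 - <<'E'
from h import *
st()
print(rel([.50,-.10,.30],Rt(60,1.3)))
E
```

```text
t 1.7 pos [0.5011 0.1991 0.3198] rk [ 11.9 190.8 319.8] q [ 0.332 -0.036  1.789  0.     1.388 -1.09 ] F [0.2 1.1 0.3] M [-0.02  0.01 -0.01] w 0.699
x [-0.989  0.148 -0.001] y [0.148 0.989 0.001] z [ 0.001  0.    -1.   ]
slide cm [ -4.32 -29.6    1.97] rot [-0.523  0.007 -0.021] deg 30.0
(array([ -4.32081761, -29.6003937 ,   1.97026467]), array([-0.52298461,  0.00663264, -0.02138782]))
```

Request:
{"fn": "play_rows", "kwargs": {
  "slide": [
    [-0.3, -3, 0.2],
    [-0.7, -6, 0.4],
    [-1.1, -9, 0.6],
    [-1.5, -12, 0.8],
    [-2, -15, 1],
    [-2.5, -18, 1.2],
    [-3, -21, 1.4],
    [-3.5, -24, 1.6],
    [-4, -27, 1.8],
    [-4.3, -29.6, 2],
    [-4.3, -29.6, 2]
  ],
  "delta_rot": [
    [-0.03, 0, 0],
    [-0.08, 0, 0],
    [-0.14, 0, 0],
    [-0.2, 0, 0],
    [-0.26, 0, 0],
    [-0.32, 0, 0],
    [-0.38, 0, 0],
    [-0.44, 0, 0],
    [-0.5, 0, -0.01],
    [-0.52, 0.01, -0.02],
    [-0.52, 0.01, -0.02]
  ]
}}

```text
time: 2.62
tool_pos: [0.4995, -0.1053, 0.2979]
tcp_rot: [0.202, 3.002, 0.799]
wrist_force: [1.0, -1.1, -0.3]
width: 0.697
```

```bash
python3 - <<'E'
from h import *
st()
bx=R.from_euler('z',1.25,degrees=True).apply(EX); c=np.array([.5534,.0977,0])
print(rel(c-.105*bx+[0,0,.10],Rt(5,1.25)))
E
```

```text
t 2.62 pos [ 0.4995 -0.1053  0.2979] rk [-289.3  147.1  297.9] q [-0.563  0.021  1.854  0.467  1.513 -2.085] F [ 1.  -1.1 -0.3] M [-0.27  0.01  0.02] w 0.697
x [-0.991  0.132  0.006] y [0.118 0.86  0.496] z [ 0.061  0.493 -0.868]
slide cm [-2.82 -0.85 22.3 ] rot [-0.964  0.002 -0.008] deg 55.2
(array([-2.82056352, -0.85038953, 22.29523436]), array([-0.963951  ,  0.00159242, -0.00808326]))
```

```bash
cat > kin.py <<'E'
from h import *
from scipy.optimize import least_squares
def rot(q): 
    return R.from_euler('z',q[0])*R.from_euler('y',q[1]+q[2])*R.from_euler('z',q[3])*R.from_euler('y',q[4])*R.from_euler('z',q[5]+np.pi/2)
def pos(q,g,full=False):
    a,b,h,L1,L2,e,d=g
    sh=np.array([a,b,h]); el=sh+R.from_euler('y',q[1]).apply([0,0,L1]); wr=el+R.from_euler('y',q[1]+q[2]).apply([e,0,L2])
    Z=R.from_euler('z',q[0]); w=Z.apply(wr); t=w+d*rot(q).apply([0,0,1])
    return (t,w,Z.apply(el)) if full else t
E
cat > data.py <<'E'
D=[([1.12109422,.264755299,1.60540046,0,1.27367188,-.0368787],[.2704852,.6176531,.23794626]),
([0.332,-0.036,1.789,0.,1.388,-1.09],[0.5011,0.1991,0.3198]),
([-0.563,0.021,1.854,0.467,1.513,-2.085],[0.4995,-0.1053,0.2979])]
E
python3 - <<'E'
from kin import *; from data import D
for q,p in D: print(rot(q).as_matrix().round(3).tolist())
f=lambda g: np.concatenate([(pos(q,g)-p) for q,p in D]+[.02*(np.array(g)-[0,0,.3,.45,.4,0,.25])])
r=least_squares(f,[0,0,.3,.45,.4,0,.25]); g=r.x; print(g.round(3),[ (pos(q,g)-p).round(4) for q,p in D])
def ik(P,Rg,q0):
    lo=[-2.63,-.94,.31,-1.31,0,-2.55];hi=[2.63,2.18,2.57,4.45,2.66,2.55]
    F=lambda q: np.r_[pos(q,g)-P,.3*(Rg.inv()*rot(q)).as_rotvec()]
    return least_squares(F,np.clip(q0,np.array(lo)+.01,np.array(hi)-.01),bounds=(lo,hi))
bx=R.from_euler('z',1.25,degrees=True).apply(EX); c=np.array([.5534,.0977,0])
for a in(5,20,40,60): 
    s=ik(c-.0546*bx+[0,0,.08],Rt(a,1.25),D[-1][0]); print(a,s.cost,s.x.round(3),[v.round(3) for v in pos(s.x,g,True)])
for a in(5,20,40,60): 
    s=ik(c-.0546*bx+[0,0,.08],Rt(a,1.25)*R.from_euler('z',np.pi),np.array(D[-1][0])+[0,0,0,0,0,3.1]); print(a,s.cost,s.x.round(3))
E
```

```text
[[-0.916, 0.401, -0.001], [0.401, 0.916, -0.002], [0.0, -0.002, -1.0]]
[[-0.989, 0.148, 0.001], [0.148, 0.989, 0.0], [-0.001, 0.0, -1.0]]
[[-0.991, 0.118, 0.061], [0.133, 0.86, 0.493], [0.006, 0.497, -0.868]]
[0.006 0.025 0.253 0.511 0.561 0.004 0.339] [array([-0.0001, -0.0001,  0.0002]), array([ 0.    ,  0.    , -0.0005]), array([ 0.0001, -0.0001,  0.0003])]
5 0.0013517494684391865 [-0.546  0.717  1.924  1.097  1.655 -2.55 ] [array([0.561, 0.041, 0.096]), array([ 0.532, -0.294,  0.145]), array([ 0.305, -0.156,  0.639])]
20 0.000245888404406855 [-0.522  0.569  1.993  1.021  1.469 -2.55 ] [array([0.552, 0.044, 0.087]), array([ 0.52 , -0.27 ,  0.213]), array([ 0.256, -0.119,  0.684])]
40 4.462228384089707e-15 [-0.44   0.38   2.057  0.885  1.227 -2.428] [array([0.546, 0.044, 0.08 ]), array([ 0.513, -0.214,  0.298]), array([ 0.188, -0.061,  0.728])]
60 6.883741997859454e-22 [-0.28   0.232  2.069  0.618  1.023 -2.101] [array([0.546, 0.044, 0.08 ]), array([ 0.525, -0.125,  0.374]), array([ 0.126, -0.01 ,  0.751])]
5 1.1210110989486109e-18 [-0.568  0.76   1.965  1.131  1.663  0.376]
20 7.930345750929541e-24 [-0.538  0.587  2.014  1.047  1.47   0.494]
40 3.7559931191210816e-27 [-0.44   0.38   2.057  0.885  1.227  0.713]
60 7.821290666798621e-26 [-0.28   0.232  2.069  0.618  1.023  1.041]
```

Request:
{"fn": "play_rows", "kwargs": {
  "slide": [
    [0, 0, 0],
    [0, 0, 0],
    [0, 0, 0],
    [0, 0, 0],
    [0, 0, 0],
    [0, 0, 0],
    [0, 0, 0],
    [0, 0, 0],
    [0, 0, 0],
    [0, 0, 0],
    [0, 0, 0],
    [0, 0, 0]
  ],
  "delta_rot": [
    [0, 0, 0.12],
    [0, 0, 0.24],
    [0, 0, 0.36],
    [0, 0, 0.48],
    [0, 0, 0.6],
    [0, 0, 0.72],
    [0, 0, 0.84],
    [0, 0, 0.96],
    [0, 0, 1.08],
    [0, 0, 1.2],
    [0, 0, 1.32],
    [0, 0, 1.44]
  ]
}}

```text
time: 3.62
tool_pos: [0.4996, -0.1047, 0.2982]
tcp_rot: [-1.963, -1.945, -0.577]
wrist_force: [-0.4, 0.6, -1.1]
width: 0.705
```

Request:
{"fn": "play_rows", "kwargs": {
  "slide": [
    [0, 0, 0],
    [0, 0, 0],
    [0, 0, 0],
    [0, 0, 0],
    [0, 0, 0],
    [0, 0, 0],
    [0, 0, 0],
    [0, 0, 0],
    [0, 0, 0],
    [0, 0, 0],
    [0, 0, 0],
    [0, 0, 0]
  ],
  "delta_rot": [
    [0, 0, 0.12],
    [0, 0, 0.24],
    [0, 0, 0.36],
    [0, 0, 0.48],
    [0, 0, 0.6],
    [0, 0, 0.72],
    [0, 0, 0.84],
    [0, 0, 0.96],
    [0, 0, 1.08],
    [0, 0, 1.2],
    [0, 0, 1.32],
    [0, 0, 1.44]
  ]
}}

```text
time: 4.62
tool_pos: [0.4997, -0.1041, 0.2985]
tcp_rot: [-2.624, -0.153, -0.126]
wrist_force: [0.3, -0.4, -1.1]
width: 0.698
```

```bash
cat >> h.py <<'E'
def Rb(alpha,yaw=0): return Rt(alpha,yaw)*R.from_euler('z',np.pi)
E
python3 - <<'E'
from h import *
st()
bx=R.from_euler('z',1.25,degrees=True).apply(EX); c=np.array([.5534,.0977,0])
print(rel(c-.115*bx+[0,0,.14],Rb(10,1.25)))
print(rel(c-.115*bx+[0,0,.083],Rb(10,1.25)))
E
```

```text
t 4.62 pos [ 0.4997 -0.1041  0.2985] rk [-288.2  147.1  298.5] q [-0.56   0.019  1.854  0.467  1.512  0.808] F [ 0.3 -0.4 -1.1] M [-0.2   0.01  0.  ] w 0.698
x [0.989 0.085 0.118] y [ 0.132 -0.866 -0.481] z [ 0.061  0.492 -0.869]
slide cm [ 2.75  0.54 18.32] rot [0.873 0.109 0.227] deg 52.1
(array([ 2.74877481,  0.54350048, 18.32181822]), array([0.87304536, 0.10867316, 0.22683009]))
slide cm [ 2.08  3.29 23.27] rot [0.873 0.109 0.227] deg 52.1
(array([ 2.07685377,  3.28735987, 23.27255127]), array([0.87304536, 0.10867316, 0.22683009]))
```

Request:
{"fn": "play_rows", "kwargs": {
  "slide": [
    [0.2, 0, 1.5],
    [0.5, 0.1, 3],
    [0.7, 0.1, 4.5],
    [0.9, 0.2, 6],
    [1.2, 0.2, 8],
    [1.4, 0.3, 10],
    [1.7, 0.3, 12],
    [2, 0.4, 14],
    [2.3, 0.5, 16],
    [2.7, 0.5, 18.3],
    [2.7, 0.5, 18.3],
    [2.7, 0.5, 18.3]
  ],
  "delta_rot": [
    [0.087, 0.011, 0.023],
    [0.17, 0.022, 0.046],
    [0.26, 0.033, 0.068],
    [0.35, 0.044, 0.091],
    [0.437, 0.055, 0.114],
    [0.524, 0.065, 0.136],
    [0.61, 0.076, 0.159],
    [0.7, 0.087, 0.182],
    [0.786, 0.098, 0.204],
    [0.873, 0.109, 0.227],
    [0.873, 0.109, 0.227],
    [0.873, 0.109, 0.227]
  ]
}}

```text
time: 5.62
tool_pos: [0.5368, -0.0147, 0.1378]
tcp_rot: [-1.74, 0.115, -0.086]
wrist_force: [1.4, -0.2, 0.6]
width: 0.698
```

```bash
python3 - <<'E'
from h import *
st()
for c in("side","top"):
    p=read_camera(c); save(p,c+"1.png")
bx=R.from_euler('z',1.25,degrees=True).apply(EX); c=np.array([.5534,.0977,0])
print(rel(c-.115*bx+[0,0,.085],Rb(10,1.25)))
print(rel(c-.054*bx+[0,0,.083],Rb(10,1.25)))
E
```

```text
t 5.62 pos [ 0.5368 -0.0147  0.1378] rk [-194.3  123.7  137.8] q [-0.652  0.614  1.948  1.032  1.7    0.505] F [ 1.4 -0.2  0.6] M [-0.43  0.07 -0.02] w 0.698
x [ 0.992 -0.125 -0.007] y [-0.028 -0.169 -0.985] z [ 0.122  0.978 -0.171]
slide cm [-0.05  5.63  1.03] rot [ 0.002 -0.     0.003] deg 0.2
(array([-0.05156912,  5.62948679,  1.03203731]), array([ 2.40858083e-03, -3.39776413e-05,  3.47900901e-03]))
slide cm [-0.05  4.75  7.07] rot [ 0.002 -0.     0.003] deg 0.2
(array([-0.04874915,  4.75264908,  7.07199987]), array([ 2.40858083e-03, -3.39776413e-05,  3.47900901e-03]))
```

View pics/side1.png

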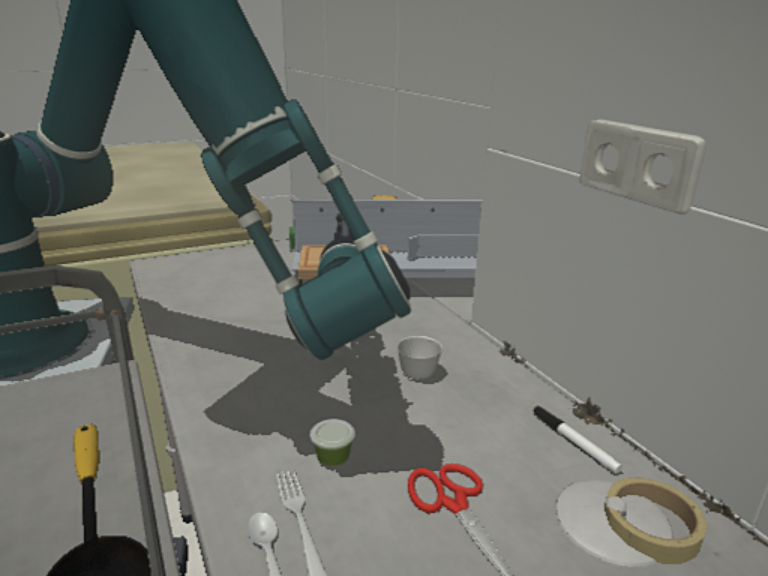

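View pics/top1.png

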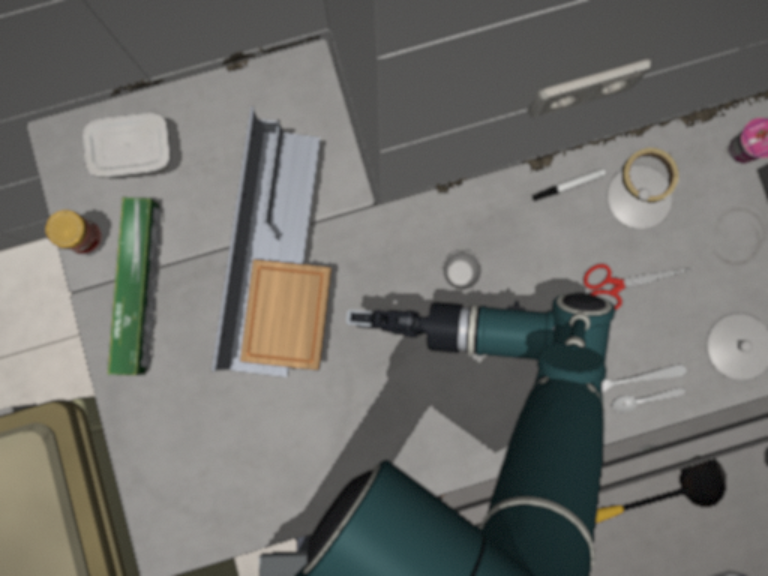

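The side view shows the wrist barrel (350,300) above the counter between pot (332,440) and cup (420,357); the top view shows the open jaws at (370,320) facing the board's overhang at (325,315), well centred.

```bash
python3 - <<'E'
from h import *
p=read_camera("side"); W=cloud(p).reshape(-1,3); t=cloud(read_camera("top")).reshape(-1,3)
im=p["image"].reshape(-1,3).astype(int)
m=(W[:,0]>.35)&(W[:,0]<.62)&(W[:,1]>-.45)&(W[:,1]<-.0)&(W[:,2]>.05)&(W[:,2]<.4)
q=W[m]
for y in np.arange(-.44,.0,.04):
    s=q[abs(q[:,1]-y)<.02]
    if len(s)>5: print(round(y,2),len(s),s[:,2].min().round(3),s[:,0].min().round(3),s[:,0].max().round(3))
E
```

```text
-0.4 2220 0.151 0.434 0.559
-0.36 1872 0.146 0.425 0.563
-0.32 4757 0.211 0.354 0.536
-0.28 491 0.211 0.35 0.515
-0.24 115 0.19 0.395 0.527
-0.2 106 0.179 0.479 0.535
-0.16 68 0.179 0.485 0.534
-0.12 101 0.185 0.495 0.537
-0.08 29 0.183 0.517 0.546
-0.04 14 0.185 0.522 0.541
```

Request:
{"fn": "play_rows", "kwargs": {
  "slide": [
    [0, 1.5, 0.3],
    [0, 3, 0.6],
    [0, 4.5, 0.9],
    [0, 5.6, 1.1],
    [0, 5.6, 1.1],
    [0, 5.4, 2.2],
    [0, 5.2, 3.5],
    [0, 5.0, 4.8],
    [0, 4.9, 5.8],
    [0, 4.8, 6.6],
    [0, 4.75, 7.05],
    [0, 4.75, 7.05]
  ],
  "delta_rot": [
    [0, 0, 0.003],
    [0, 0, 0.003],
    [0, 0, 0.003],
    [0, 0, 0.003],
    [0, 0, 0.003],
    [0, 0, 0.003],
    [0, 0, 0.003],
    [0, 0, 0.003],
    [0, 0, 0.003],
    [0, 0, 0.003],
    [0, 0, 0.003],
    [0, 0, 0.003]
  ]
}}

```text
time: 6.82
tool_pos: [0.5474, 0.0447, 0.0844]
tcp_rot: [-1.747, 0.108, -0.095]
wrist_force: [-0.6, 0.9, -0.2]
width: 0.701
```

```bash
python3 - <<'E'
from h import *
st()
p=read_camera("side"); save(p,"side2.png")
p2=read_camera("top"); save(p2,"top2.png")
cv2.imwrite("pics/zoom2.png",np.hstack([cv2.resize(p["image"][120:220,180:300,::-1],None,fx=4,fy=4)[:400],cv2.resize(p2["image"][160:260,140:230,::-1],None,fx=4,fy=4)[:400,:320]]))
bx=R.from_euler('z',1.25,degrees=True).apply(EX); c=np.array([.5534,.0977,0])
print(rel(c-.0524*bx+[0,0,.0909],Rb(10,1.25)))
E
```

```text
t 6.82 pos [0.5474 0.0447 0.0844] rk [-134.   122.1   84.4] q [-0.559  0.683  1.985  1.106  1.601  0.424] F [-0.6  0.9 -0.2] M [-0.44  0.07  0.  ] w 0.701
x [ 0.992 -0.126  0.004] y [-0.019 -0.177 -0.984] z [ 0.124  0.976 -0.178]
slide cm [-0.13 -0.68  0.1 ] rot [ 0.004 -0.001  0.004] deg 0.3
(array([-0.12916122, -0.67918773,  0.0951884 ]), array([ 0.00440968, -0.00057814,  0.00413061]))
```

View pics/zoom2.png

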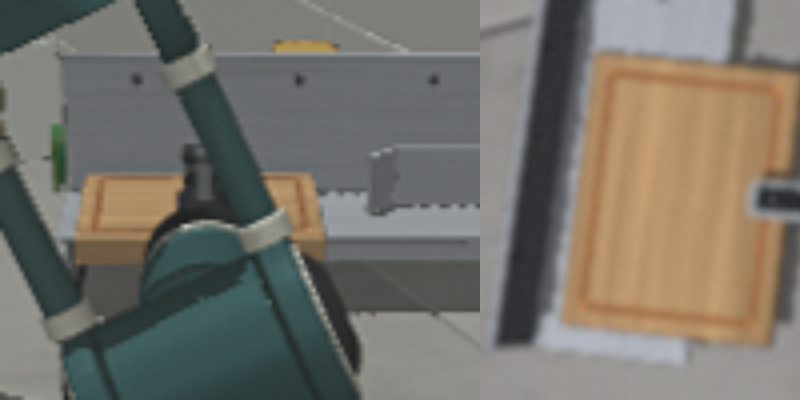

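The zoom shows the upper finger over the board's near edge (around (785,190) right half), board not moved. Now close while lifting slightly.

Request:
{"fn": "play_rows", "kwargs": {
  "slide": [
    [0, -0.35, 0.1],
    [0, -0.7, 0.1],
    [0, -0.7, 0.1],
    [0, -0.7, 0.1],
    [0, -0.7, 0.1],
    [0, -0.7, 0.1],
    [0, -0.7, 0.1],
    [0, -0.7, 0.1]
  ],
  "delta_rot": [
    [0, 0, 0],
    [0, 0, 0],
    [0, 0, 0],
    [0, 0, 0],
    [0, 0, 0],
    [0, 0, 0],
    [0, 0, 0],
    [0, 0, 0]
  ],
  "hand": 0,
  "force": 50
}}

```text
time: 7.58
tool_pos: [0.5481, 0.0455, 0.0911]
tcp_rot: [-1.747, 0.109, -0.097]
wrist_force: [-0.4, -0.9, -1.9]
width: 0.213
```

```bash
python3 - <<'E'
from h import *
st()
p=read_camera("side"); p2=read_camera("top")
cv2.imwrite("pics/zoom3.png",np.hstack([cv2.resize(p["image"][120:220,180:300,::-1],None,fx=4,fy=4)[:400],cv2.resize(p2["image"][160:260,140:230,::-1],None,fx=4,fy=4)[:400,:320]]))
W=cloud(p2); im=p2["image"].astype(int)
m=(W[...,0]>.35)&(W[...,0]<.95)&(W[...,1]>0)&(W[...,1]<.2)&(im[...,0]-im[...,2]>35)&(W[...,2]>.055)&(W[...,2]<.2)
q=np.array([w2rk(v) for v in W[m]]); 
mm=np.c_[q[:,:2],np.ones(len(q))]; k=np.linalg.lstsq(mm,q[:,2],rcond=None)[0]; print("tilt deg about y,x",np.degrees(np.arctan(k[:2])),len(q), "ext",np.percentile(q,[1,99],axis=0).round(1))
print(cv2.minAreaRect(q[:,:2].astype(np.float32)))
E
```

```text
t 7.58 pos [0.5481 0.0455 0.0911] rk [-133.   121.4   91.1] q [-0.558  0.67   1.988  1.109  1.604  0.433] F [-0.4 -0.9 -1.9] M [-0.65  0.13 -0.1 ] w 0.213
x [ 0.992 -0.127  0.004] y [-0.019 -0.177 -0.984] z [ 0.126  0.976 -0.178]
tilt deg about y,x [-9.87816846 -0.22679643] 3497 ext [[-132.8   41.9   74.6]
 [  -6.2  206.7  102.6]]
((-67.7991943359375, 124.13002014160156), (133.14031982421875, 169.82579040527344), 1.1923686265945435)
```

View pics/zoom3.png

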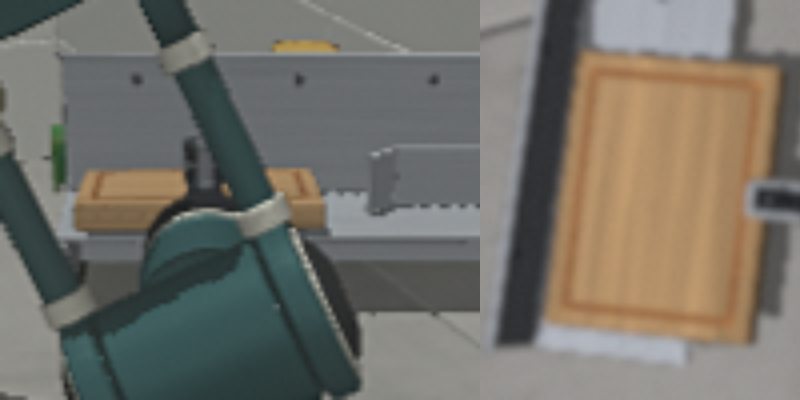

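The board is tilted 9.9° with its far edge on the deck, but it slid toward the panel, so only about 11 mm is gripped. I'll re-grip about 6 mm deeper.

Request:
{"fn": "play_rows", "kwargs": {
  "slide": [
    [0, 0, 0],
    [0, 0, 0],
    [0, 0, 0],
    [0, 0, 0.3],
    [0, 0, 0.6],
    [0, 0, 0.7],
    [0, 0, 0.7]
  ],
  "delta_rot": [
    [0, 0, 0],
    [0, 0, 0],
    [0, 0, 0],
    [0, 0, 0],
    [0, 0, 0],
    [0, 0, 0],
    [0, 0, 0]
  ],
  "hand": 0.42
}}

```text
time: 8.27
tool_pos: [0.5488, 0.0528, 0.0897]
tcp_rot: [-1.747, 0.108, -0.096]
wrist_force: [-0.1, 0.5, -1.6]
width: 0.422
```

Request:
{"fn": "play_rows", "kwargs": {
  "slide": [
    [0, 0, 0],
    [0, 0, 0],
    [0, 0, 0],
    [0, 0, 0],
    [0, 0, 0],
    [0, 0, 0]
  ],
  "delta_rot": [
    [0, 0, 0],
    [0, 0, 0],
    [0, 0, 0],
    [0, 0, 0],
    [0, 0, 0],
    [0, 0, 0]
  ],
  "hand": 0,
  "force": 60
}}

```text
time: 8.77
tool_pos: [0.5485, 0.0528, 0.0897]
tcp_rot: [-1.747, 0.108, -0.096]
wrist_force: [-2.3, -1.4, -1.9]
width: 0.216
```

```bash
cat > look.py <<'E'
from h import *
def board(n):
    s=st()
    p=read_camera("side"); p2=read_camera("top")
    cv2.imwrite(f"pics/zoom{n}.png",np.hstack([cv2.resize(p["image"][110:220,180:320,::-1],None,fx=3.5,fy=3.5),cv2.resize(p2["image"][150:260,140:230,::-1],None,fx=3.5,fy=3.5)]))
    for nm,pp in(("top",p2),("side",p)):
        W=cloud(pp); im=pp["image"].astype(int)
        m=(W[...,0]>.35)&(W[...,0]<.95)&(W[...,1]>0)&(W[...,1]<.25)&(im[...,0]-im[...,2]>35)&(W[...,2]>.055)&(W[...,2]<.25)
        q=np.array([w2rk(v) for v in W[m]]); c=q.mean(0); u,sv,vt=np.linalg.svd(q-c,full_matrices=False)
        nrm=vt[2]*np.sign(vt[2][2]+1e-9)
        print(nm,len(q),"c",c.round(1),"normal",nrm.round(3),"resid",(sv[2]/np.sqrt(len(q))).round(2),"ext",np.percentile(q,[1,99],axis=0).round(1).tolist(), "rect",[np.round(v,1) for v in cv2.minAreaRect(q[:,:2].astype(np.float32))])
    return s
E
python3 - <<'E'
from look import *
board(4)
E
```

```text
t 8.77 pos [0.5485 0.0528 0.0897] rk [-125.8  122.2   89.7] q [-0.547  0.669  1.994  1.118  1.598  0.431] F [-2.3 -1.4 -1.9] M [-0.62  0.27  0.36] w 0.216
x [ 0.992 -0.126  0.003] y [-0.019 -0.177 -0.984] z [ 0.125  0.976 -0.178]
top 3443 c [-64.9 126.1  89.9] normal [0.156 0.003 0.988] resid 2.23 ext [[-127.3, 43.4, 77.9], [-3.2, 207.6, 101.4]] rect [array([-65.1, 125.8]), array([127.8, 170. ]), np.float64(0.2)]
side 476 c [-93.8 144.9  90.3] normal [0.074 0.008 0.997] resid 4.49 ext [[-132.6, 43.6, 80.7], [-15.0, 208.7, 99.1]] rect [array([-74.7, 125.9]), array([167.5, 121.8]), np.float64(89.0)]
```

View pics/zoom4.png

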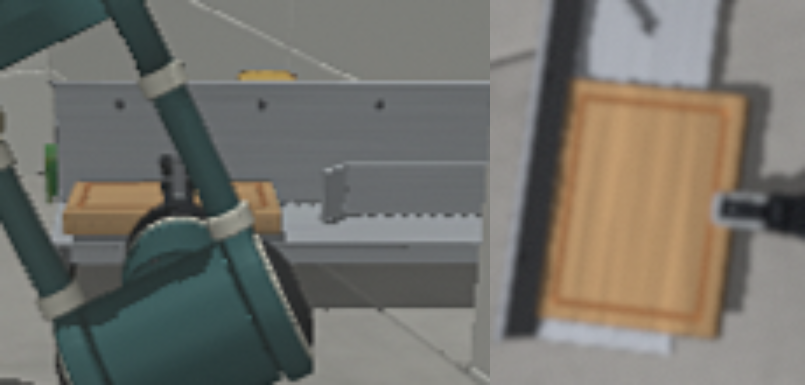

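Request:
{"fn": "play_rows", "kwargs": {
  "slide": [
    [0, 0, 0],
    [0, 0, 0],
    [0, 0, 0],
    [0, 0, 0.2],
    [0, 0, 0.4],
    [0, 0, 0.6],
    [0, 0, 0.6]
  ],
  "delta_rot": [
    [0, 0, 0],
    [0, 0, 0],
    [0, 0, 0],
    [0, 0.02, 0],
    [0, 0.022, 0],
    [0, 0.022, 0],
    [0, 0.022, 0]
  ],
  "hand": 0.42
}}

```text
time: 9.45
tool_pos: [0.5492, 0.0589, 0.0886]
tcp_rot: [-1.746, 0.125, -0.115]
wrist_force: [-0.6, 0.1, -2.4]
width: 0.424
```

Request:
{"fn": "play_rows", "kwargs": {
  "slide": [
    [0, 0, 0],
    [0, 0, 0],
    [0, 0, 0],
    [0, 0, 0],
    [0, 0, 0],
    [0, 0, 0]
  ],
  "delta_rot": [
    [0, 0, 0],
    [0, 0, 0],
    [0, 0, 0],
    [0, 0, 0],
    [0, 0, 0],
    [0, 0, 0]
  ],
  "hand": 0,
  "force": 60
}}

```text
time: 9.95
tool_pos: [0.5492, 0.0588, 0.0889]
tcp_rot: [-1.746, 0.125, -0.115]
wrist_force: [-1.5, -4.2, 0.5]
width: 0.215
```

```bash
python3 - <<'E'
from look import *
board(5)
E
```

```text
t 9.95 pos [0.5492 0.0588 0.0889] rk [-119.7  122.3   88.9] q [-0.542  0.662  2.013  1.142  1.582  0.421] F [-1.5 -4.2  0.5] M [-0.34  0.24  0.15] w 0.215
x [ 0.989 -0.148  0.007] y [-0.019 -0.176 -0.984] z [ 0.147  0.973 -0.177]
top 3422 c [-64.6 126.2  89.9] normal [0.156 0.002 0.988] resid 2.36 ext [[-127.1, 43.1, 77.5], [-3.1, 207.7, 101.9]] rect [array([-64.4, 125.6]), array([170.1, 128.2]), np.float64(89.8)]
side 508 c [-93.6 137.3  90.4] normal [0.079 0.007 0.997] resid 4.66 ext [[-132.8, 43.6, 80.8], [-14.6, 208.7, 99.6]] rect [array([-68.3, 130.1]), array([131.2, 175. ]), np.float64(0.1)]
```

View pics/zoom5.png

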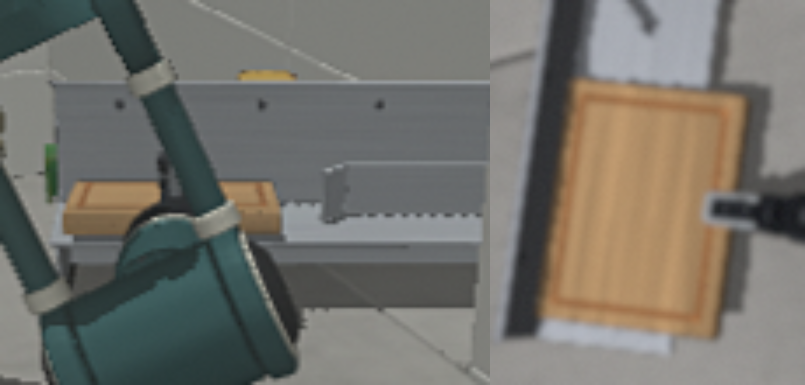

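The fingers are now ~19 mm over the edge, with the board aligned to the rack (0.1°) and its far corner at the panel. Plan the tip-up arc about the far edge, backing off from the panel as it rises.

```bash
cat > arc.py <<'E'
from kin import *
G=[0.006,0.025,0.253,0.511,0.561,0.004,0.339]
lo=np.array([-2.63,-.94,.31,-1.31,0,-2.55]);hi=np.array([2.63,2.18,2.57,4.45,2.66,2.55])
def ik(P,Rg,q0):
    F=lambda q: np.r_[pos(q,G)-P,.3*(Rg.inv()*rot(q)).as_rotvec()]
    return least_squares(F,np.clip(q0,lo+.01,hi-.01),bounds=(lo,hi))
def tcp(phi,s=10.7,off=1.0,g=3,y=122.3,dz=0):
    th=np.radians(phi-off); z=np.array([np.cos(th),-np.sin(th)]); n=np.array([np.sin(th),np.cos(th)])
    B=np.array([-20*np.sin(th)-g,60+dz]); t=B-(130-s)*z+10*n
    return rk2w([t[0],y,t[1]])
def rows(phis,gs,**k):
    s=read_state(); R0=R.from_rotvec(s["tcp_rot"]); S=[];T=[]
    q=s["q"]
    for ph,g in zip(phis,gs):
        P=tcp(ph,g=g,**k); Rg=Rb(ph); S.append((R0.inv().apply(P-s["tool_pos"])*100).round(2).tolist()); T.append((R0.inv()*Rg).as_rotvec().round(3).tolist())
        r=ik(P,Rg,q); q=r.x
        if r.cost>1e-8: print("IK bad",ph,r.cost)
    print(S);print(T);print("q end",q.round(3))
E
python3 - <<'E'
from arc import *
s=st(); print(w2rk(tcp(10.2,g=.3)),w2rk(s["tool_pos"]))
rows(np.linspace(12,34,12),np.r_[np.linspace(.5,3,8),3,3,3,3])
q=s["q"]
for ph in(30,50,70,91):
    r=ik(tcp(ph,g=4),Rb(ph),q); q=r.x; print(ph,r.cost,q.round(2))
for y in(60,0,-97):
    r=ik(tcp(91,g=4,y=y),Rb(91),q); q=r.x; print(y,r.cost,q.round(2))
E
```

```text
t 10.05 pos [0.5492 0.0588 0.0888] rk [-119.7  122.3   88.8] q [-0.542  0.662  2.013  1.142  1.582  0.421] F [-1.1 -4.1  0.5] M [-0.27  0.24  0.08] w 0.217
x [ 0.989 -0.148  0.007] y [-0.019 -0.176 -0.984] z [ 0.147  0.973 -0.177]
[-119.6641683   122.3          88.94518834] [-119.70402068  122.34280724   88.83685006]
[[0.01, -0.37, -0.05], [0.01, -0.77, -0.1], [0.01, -1.16, -0.14], [0.02, -1.56, -0.17], [0.02, -1.95, -0.18], [0.02, -2.33, -0.17], [0.02, -2.71, -0.15], [0.03, -3.09, -0.11], [0.03, -3.47, -0.03], [0.03, -3.85, 0.07], [0.03, -4.22, 0.19], [0.04, -4.58, 0.31]]
[[-0.031, -0.001, 0.007], [-0.066, -0.001, 0.007], [-0.101, -0.001, 0.007], [-0.136, -0.001, 0.007], [-0.171, -0.001, 0.007], [-0.206, -0.001, 0.007], [-0.241, -0.002, 0.007], [-0.276, -0.002, 0.007], [-0.311, -0.002, 0.007], [-0.346, -0.002, 0.007], [-0.38, -0.002, 0.007], [-0.415, -0.002, 0.007]]
q end [-0.433  0.328  2.065  0.965  1.316  0.741]
30 8.560777024950966e-22 [-0.46  0.38  2.06  1.    1.36  0.68]
50 2.1418211851742512e-18 [-0.29  0.17  2.05  0.76  1.17  1.03]
70 2.3967633752625886e-16 [-0.03  0.08  1.98  0.4   1.07  1.5 ]
91 3.26711099370037e-29 [ 0.25  0.15  1.85 -0.02  1.14  1.98]
60 3.218080314763119e-25 [ 0.21  0.26  1.73 -0.02  1.16  1.94]
0 9.228302502458756e-24 [ 0.18  0.36  1.6  -0.02  1.19  1.91]
-97 4.55768291034009e-29 [ 0.14  0.52  1.36 -0.02  1.26  1.87]
```

Request:
{"fn": "play_rows", "kwargs": {
  "slide": [
    [0, -0.37, -0.05],
    [0, -0.77, -0.1],
    [0, -1.16, -0.14],
    [0, -1.56, -0.17],
    [0, -1.95, -0.18],
    [0, -2.33, -0.17],
    [0, -2.71, -0.15],
    [0, -3.09, -0.11],
    [0, -3.47, -0.03],
    [0, -3.85, 0.07],
    [0, -4.22, 0.19],
    [0, -4.58, 0.31]
  ],
  "delta_rot": [
    [-0.031, 0, 0.007],
    [-0.066, 0, 0.007],
    [-0.101, 0, 0.007],
    [-0.136, 0, 0.007],
    [-0.171, 0, 0.007],
    [-0.206, 0, 0.007],
    [-0.241, 0, 0.007],
    [-0.276, 0, 0.007],
    [-0.311, 0, 0.007],
    [-0.346, 0, 0.007],
    [-0.38, 0, 0.007],
    [-0.415, 0, 0.007]
  ],
  "force": 80
}}

```text
time: 11.05
tool_pos: [0.5502, 0.0708, 0.1338]
tcp_rot: [-2.159, 0.162, -0.087]
wrist_force: [0.7, 1.5, -0.8]
width: 0.216
```

```bash
python3 - <<'E'
from look import *
from arc import *
board(6)
rows(np.linspace(36,60,12),[3]*12)
E
```

```text
t 11.05 pos [0.5502 0.0708 0.1338] rk [-107.7  123.1  133.8] q [-0.433  0.321  2.067  0.965  1.318  0.745] F [ 0.7  1.5 -0.8] M [-0.17 -0.08  0.03] w 0.216
x [ 0.989 -0.15   0.001] y [-0.083 -0.553 -0.829] z [ 0.125  0.82  -0.559]
top 2930 c [-61.7 126.4 116.1] normal [ 0.534 -0.001  0.846] resid 2.59 ext [[-116.9, 43.8, 78.2], [-5.0, 207.4, 148.7]] rect [array([-60.8, 125.5]), array([167.3, 115.5]), np.float64(89.9)]
side 315 c [-116.6  128.4  136.2] normal [-0.887  0.005  0.462] resid 2.02 ext [[-123.1, 44.1, 128.1], [-109.5, 207.8, 144.8]] rect [array([-115.9,  127.4]), array([166.9,  15.2]), np.float64(89.2)]
[[0.01, -0.27, -0.01], [0.01, -0.68, -0.01], [0.01, -1.1, 0.01], [0.02, -1.52, 0.05], [0.02, -1.93, 0.11], [0.02, -2.34, 0.19], [0.02, -2.74, 0.28], [0.02, -3.14, 0.4], [0.02, -3.54, 0.53], [0.02, -3.93, 0.68], [0.02, -4.31, 0.84], [0.02, -4.69, 1.03]]
[[-0.033, -0.003, 0.003], [-0.071, -0.003, 0.003], [-0.109, -0.003, 0.003], [-0.148, -0.003, 0.003], [-0.186, -0.003, 0.003], [-0.224, -0.003, 0.003], [-0.262, -0.003, 0.003], [-0.3, -0.003, 0.003], [-0.338, -0.003, 0.003], [-0.376, -0.003, 0.003], [-0.414, -0.003, 0.003], [-0.452, -0.003, 0.003]]
q end [-0.164  0.106  2.022  0.595  1.102  1.257]
```

View pics/zoom6.png

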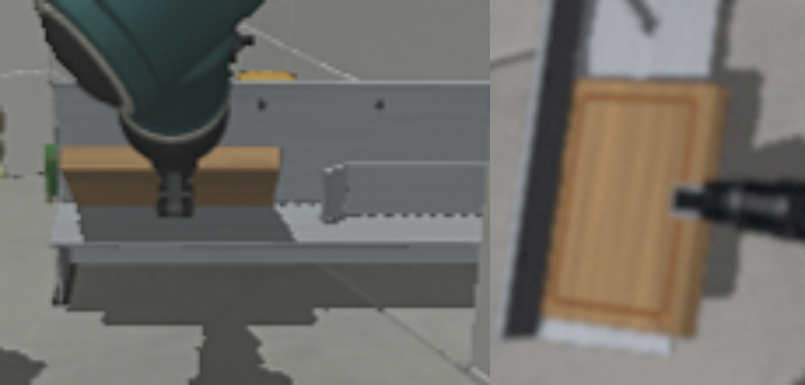

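```bash
python3 - <<'E'
from arc import *
rows(np.linspace(36,60,12),[3]*12,off=1.4,dz=-.7)
E
```

```text
[[0.01, -0.13, 0.03], [0.01, -0.55, 0.03], [0.01, -0.97, 0.04], [0.01, -1.38, 0.08], [0.02, -1.79, 0.14], [0.02, -2.2, 0.21], [0.02, -2.61, 0.3], [0.02, -3.01, 0.41], [0.02, -3.41, 0.54], [0.02, -3.8, 0.69], [0.02, -4.18, 0.85], [0.02, -4.56, 1.03]]
[[-0.033, -0.003, 0.003], [-0.071, -0.003, 0.003], [-0.109, -0.003, 0.003], [-0.148, -0.003, 0.003], [-0.186, -0.003, 0.003], [-0.224, -0.003, 0.003], [-0.262, -0.003, 0.003], [-0.3, -0.003, 0.003], [-0.338, -0.003, 0.003], [-0.376, -0.003, 0.003], [-0.414, -0.003, 0.003], [-0.452, -0.003, 0.003]]
q end [-0.165  0.107  2.023  0.595  1.101  1.255]
```

Request:
{"fn": "play_rows", "kwargs": {
  "slide": [
    [0, -0.13, 0.03],
    [0, -0.55, 0.03],
    [0, -0.97, 0.04],
    [0, -1.38, 0.08],
    [0, -1.79, 0.14],
    [0, -2.2, 0.21],
    [0, -2.61, 0.3],
    [0, -3.01, 0.41],
    [0, -3.41, 0.54],
    [0, -3.8, 0.69],
    [0, -4.18, 0.85],
    [0, -4.56, 1.03]
  ],
  "delta_rot": [
    [-0.033, 0, 0.003],
    [-0.071, 0, 0.003],
    [-0.109, 0, 0.003],
    [-0.148, 0, 0.003],
    [-0.186, 0, 0.003],
    [-0.224, 0, 0.003],
    [-0.262, 0, 0.003],
    [-0.3, 0, 0.003],
    [-0.338, 0, 0.003],
    [-0.376, 0, 0.003],
    [-0.414, 0, 0.003],
    [-0.452, 0, 0.003]
  ]
}}

```text
time: 12.15
tool_pos: [0.556, 0.1062, 0.1675]
tcp_rot: [-2.608, 0.198, -0.055]
wrist_force: [0.7, 2.9, 3.0]
width: 0.217
```

```bash
python3 - <<'E'
from look import *
from arc import *
board(7)
rows(np.linspace(62,84,12),np.linspace(3,4,12),off=1.4,dz=-.7)
E
```

```text
t 12.15 pos [0.556  0.1062 0.1675] rk [-71.9 122.7 167.5] q [-0.165  0.103  2.023  0.599  1.103  1.257] F [0.7 2.9 3. ] M [ 1.23 -0.19  0.02] w 0.217
x [ 0.989 -0.151  0.001] y [-0.13  -0.854 -0.503] z [ 0.077  0.497 -0.864]
top 1511 c [-46.2 128.  141. ] normal [ 0.826 -0.004  0.563] resid 3.68 ext [[-81.7, 44.2, 75.4], [-4.4, 206.3, 182.2]] rect [array([-42.9, 124.9]), array([ 79.7, 166.6]), np.float64(0.0)]
side 712 c [-53.6 126.6 123.2] normal [ 0.88  -0.004  0.475] resid 3.6 ext [[-86.0, 44.6, 62.5], [-16.6, 208.3, 177.7]] rect [array([-51.4, 125.6]), array([167.9,  72.6]), np.float64(88.3)]
[[-0.01, -0.16, 0.07], [-0.01, -0.54, 0.09], [-0.01, -0.92, 0.13], [-0.01, -1.3, 0.19], [-0.01, -1.67, 0.26], [-0.01, -2.05, 0.35], [-0.01, -2.42, 0.45], [-0.01, -2.79, 0.57], [-0.01, -3.16, 0.71], [-0.01, -3.53, 0.85], [-0.01, -3.89, 1.02], [-0.01, -4.25, 1.19]]
[[-0.037, -0.003, 0.002], [-0.072, -0.003, 0.002], [-0.107, -0.003, 0.002], [-0.141, -0.003, 0.002], [-0.176, -0.003, 0.002], [-0.211, -0.003, 0.002], [-0.246, -0.003, 0.002], [-0.281, -0.003, 0.002], [-0.316, -0.003, 0.002], [-0.351, -0.004, 0.001], [-0.386, -0.004, 0.001], [-0.421, -0.004, 0.001]]
q end [0.156 0.113 1.902 0.112 1.097 1.827]
```

View pics/zoom7.png

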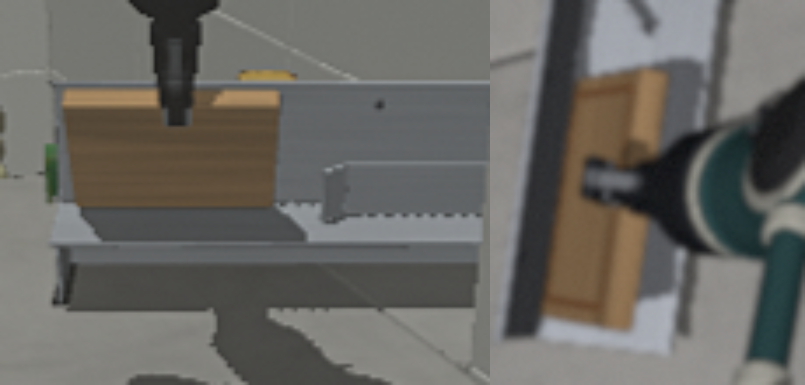

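Force now +3 N up: the edge presses lightly on the deck. The picture shows the board at ~58°, bottom edge on the deck along row ~207. Continue.

Request:
{"fn": "play_rows", "kwargs": {
  "slide": [
    [0, -0.16, 0.03],
    [0, -0.54, 0.06],
    [0, -0.92, 0.1],
    [0, -1.3, 0.16],
    [0, -1.67, 0.23],
    [0, -2.05, 0.32],
    [0, -2.42, 0.42],
    [0, -2.79, 0.54],
    [0, -3.16, 0.68],
    [0, -3.53, 0.82],
    [0, -3.89, 0.99],
    [0, -4.25, 1.16]
  ],
  "delta_rot": [
    [-0.037, -0.003, 0.002],
    [-0.072, -0.003, 0.002],
    [-0.107, -0.003, 0.002],
    [-0.141, -0.003, 0.002],
    [-0.176, -0.003, 0.002],
    [-0.211, -0.003, 0.002],
    [-0.246, -0.003, 0.002],
    [-0.281, -0.003, 0.002],
    [-0.316, -0.003, 0.002],
    [-0.351, -0.004, 0.001],
    [-0.386, -0.004, 0.001],
    [-0.421, -0.004, 0.001]
  ]
}}

```text
time: 13.25
tool_pos: [0.5637, 0.1501, 0.1806]
tcp_rot: [-3.025, 0.227, -0.013]
wrist_force: [0.3, 4.9, 6.9]
width: 0.211
```

```bash
cat >> look.py <<'E'
def upright(n):
    """underside plane from side camera + top edge from the top camera, rack mm"""
    s=st(); p=read_camera("side"); p2=read_camera("top")
    cv2.imwrite(f"pics/zoom{n}.png",np.hstack([cv2.resize(p["image"][110:220,180:320,::-1],None,fx=3.5,fy=3.5),cv2.resize(p2["image"][110:220,140:230,::-1],None,fx=3.5,fy=3.5)]))
    for nm,pp in(("side",p),("top",p2)):
        W=cloud(pp); im=pp["image"].astype(int)
        m=(W[...,0]>.35)&(W[...,0]<.98)&(W[...,1]>0)&(W[...,1]<.25)&(im[...,0]-im[...,2]>25)&(W[...,2]>.055)&(W[...,2]<.22)
        q=np.array([w2rk(v) for v in W[m]])
        if len(q)<20: print(nm,"few",len(q)); continue
        print(nm,len(q),"ext 2/50/98",np.percentile(q,[2,50,98],axis=0).round(1).tolist(),"z 99.8",np.percentile(q[:,2],[.3,99.7]).round(1))
        for lo,hi in((65,90),(90,120),(120,150),(150,175),(175,200)):
            k=q[(q[:,2]>lo)&(q[:,2]<hi)]
            if len(k)>15:
                f=np.polyfit(k[:,1],k[:,0],1); print("  z",lo,hi,len(k),"x med",np.median(k[:,0]).round(1),"yaw deg",np.degrees(-f[0]).round(2),"y",np.percentile(k[:,1],[1,99]).round(1))
    return s
E
python3 - <<'E'
from look import *
from arc import *
upright(8)
rows(np.linspace(86,91.4,4),[4]*4,off=1.4,dz=-.7)
E
```

```text
t 13.25 pos [0.5637 0.1501 0.1806] rk [-27.3 121.6 180.6] q [0.157 0.112 1.898 0.116 1.101 1.827] F [0.3 4.9 6.9] M [ 1.54 -0.02  0.03] w 0.211
x [ 0.989 -0.149  0.   ] y [-0.148 -0.983 -0.108] z [ 0.017  0.107 -0.994]
side 2384 ext 2/50/98 [[-39.2, 44.4, 61.5], [-29.7, 126.7, 128.3], [-19.4, 205.6, 188.8]] z 99.8 [ 59.8 189.9]
  z 65 90 408 x med -23.5 yaw deg -0.2 y [ 43.3 206.8]
  z 90 120 545 x med -27.0 yaw deg -0.29 y [ 43.7 207.6]
  z 120 150 545 x med -31.2 yaw deg -0.51 y [ 42. 207.]
  z 150 175 464 x med -34.6 yaw deg -0.44 y [ 42.8 207.5]
  z 175 200 319 x med -36.9 yaw deg -0.8 y [ 43.  206.8]
top 280 ext 2/50/98 [[-37.2, 152.3, 99.8], [-28.0, 180.1, 189.1], [0.5, 211.0, 193.6]] z 99.8 [ 57.3 194.7]
  z 90 120 22 x med 0.2 yaw deg 0.04 y [153.5 212.2]
  z 175 200 241 x med -28.5 yaw deg -2.17 y [150.8 207.4]
[[-0.08, -0.15, 0.18], [-0.08, -0.51, 0.22], [-0.08, -0.88, 0.28], [-0.07, -1.25, 0.34]]
[[-0.038, -0.0, 0.002], [-0.07, -0.001, 0.002], [-0.101, -0.001, 0.002], [-0.132, -0.001, 0.002]]
q end [ 0.252  0.154  1.853 -0.025  1.145  1.982]
```

View pics/zoom8.png

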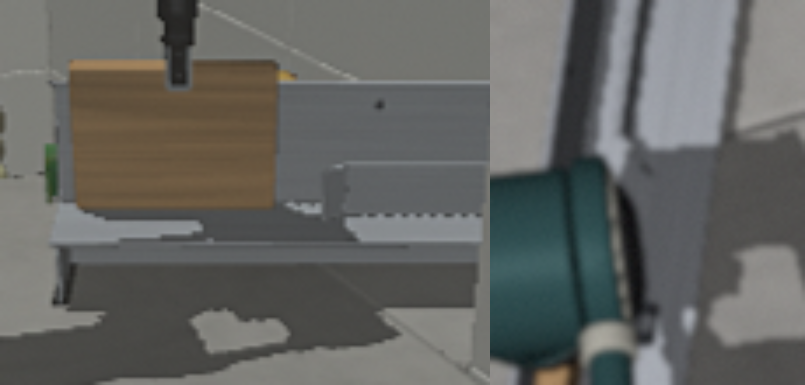

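Request:
{"fn": "play_rows", "kwargs": {
  "slide": [
    [0, -0.15, 0.1],
    [0, -0.51, 0.15],
    [0, -0.88, 0.21],
    [0, -1.25, 0.27],
    [0, -1.25, 0.27],
    [0, -1.25, 0.27]
  ],
  "delta_rot": [
    [-0.038, 0, 0.002],
    [-0.07, 0, 0.002],
    [-0.101, 0, 0.002],
    [-0.13, 0, 0.002],
    [-0.13, 0, 0.002],
    [-0.13, 0, 0.002]
  ]
}}

```text
time: 13.85
tool_pos: [0.5664, 0.1644, 0.1805]
tcp_rot: [3.113, -0.231, -0.001]
wrist_force: [-2.4, 3.2, 9.1]
width: 0.211
```

```bash
python3 - <<'E'
from look import *
upright(9)
E
```

```text
t 13.85 pos [0.5664 0.1644 0.1805] rk [-12.8 121.1 180.5] q [ 0.251  0.153  1.849 -0.02   1.147  1.978] F [-2.4  3.2  9.1] M [ 0.7   0.18 -0.04] w 0.211
x [ 0.989 -0.148  0.001] y [-0.148 -0.989  0.02 ] z [-0.002 -0.019 -1.   ]
side 2446 ext 2/50/98 [[-26.8, 43.5, 62.2], [-22.5, 126.3, 126.6], [-17.5, 205.3, 188.6]] z 99.8 [ 60.8 189.8]
  z 65 90 446 x med -22.6 yaw deg -0.71 y [ 43.1 206.6]
  z 90 120 549 x med -22.7 yaw deg -0.36 y [ 40.9 207.9]
  z 120 150 576 x med -22.5 yaw deg -0.15 y [ 41.5 206.8]
  z 150 175 494 x med -22.7 yaw deg -0.25 y [ 41.9 205.6]
  z 175 200 287 x med -22.2 yaw deg -0.92 y [ 42.4 208. ]
top 396 ext 2/50/98 [[-23.6, 43.0, 108.1], [-17.6, 143.4, 189.4], [-5.2, 199.4, 193.5]] z 99.8 [ 97.  194.9]
  z 90 120 16 x med -23.0 yaw deg -0.29 y [ 51.6 199.2]
  z 175 200 370 x med -17.0 yaw deg 1.55 y [ 41.7 202. ]
```

View pics/zoom9.png

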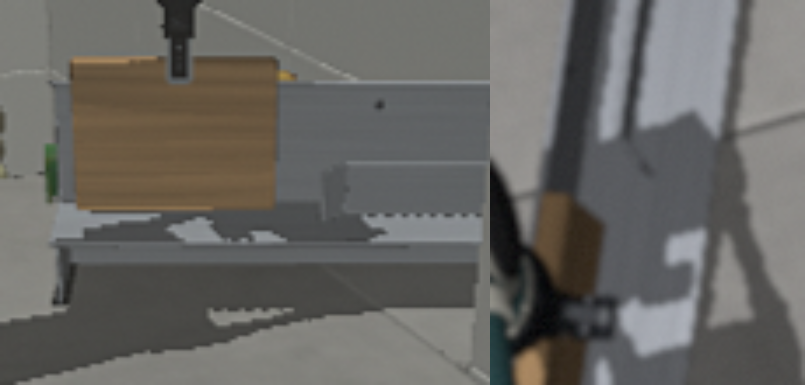

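The board stands upright (face at rack x -22.6 at all heights, 28 mm slot clear on both sides). Centre it by 1.2 mm, ease the downforce and slide.

Request:
{"fn": "play_rows", "kwargs": {
  "slide": [
    [0, 0.06, -0.05],
    [0.3, 0.12, -0.05],
    [1.0, 0.12, -0.05],
    [1.8, 0.12, -0.05],
    [2.6, 0.12, -0.05],
    [3.4, 0.12, -0.05],
    [4.2, 0.12, -0.05],
    [5.0, 0.12, -0.05],
    [5.8, 0.12, -0.05],
    [6.6, 0.12, -0.05],
    [7.4, 0.12, -0.05],
    [8.0, 0.12, -0.05]
  ],
  "delta_rot": [
    [0, 0, 0],
    [0, 0, 0],
    [0, 0, 0],
    [0, 0, 0],
    [0, 0, 0],
    [0, 0, 0],
    [0, 0, 0],
    [0, 0, 0],
    [0, 0, 0],
    [0, 0, 0],
    [0, 0, 0],
    [0, 0, 0]
  ]
}}

```text
time: 14.95
tool_pos: [0.6444, 0.1505, 0.1806]
tcp_rot: [3.114, -0.232, -0.008]
wrist_force: [-6.3, 1.0, 7.7]
width: 0.209
```

```bash
python3 - <<'E'
from look import *
upright(10)
E
```

```text
t 14.95 pos [0.6444 0.1505 0.1806] rk [-14.9  41.8 180.6] q [ 0.201  0.286  1.687 -0.018  1.179  1.927] F [-6.3  1.   7.7] M [ 0.16  0.75 -0.  ] w 0.209
x [ 0.989 -0.148 -0.004] y [-0.148 -0.989  0.019] z [-0.006 -0.019 -1.   ]
side 2264 ext 2/50/98 [[-29.2, -33.0, 63.8], [-24.9, 55.3, 131.1], [-19.8, 126.7, 189.1]] z 99.8 [ 61.7 189.9]
  z 65 90 343 x med -25.0 yaw deg -0.41 y [  1.5 129.5]
  z 90 120 513 x med -25.0 yaw deg -0.18 y [-33.5 129.3]
  z 120 150 578 x med -24.9 yaw deg -0.08 y [-37.  128.8]
  z 150 175 461 x med -25.0 yaw deg -0.1 y [-36.1 128.5]
  z 175 200 311 x med -24.3 yaw deg -0.95 y [-35.1 128.3]
top 350 ext 2/50/98 [[-26.2, -37.7, 97.4], [-22.9, 53.9, 188.4], [-8.0, 121.3, 193.6]] z 99.8 [ 94.4 195.4]
  z 90 120 63 x med -25.4 yaw deg -0.21 y [-12.7 125.6]
  z 120 150 42 x med -25.4 yaw deg -0.25 y [-29.  125.1]
  z 175 200 237 x med -19.3 yaw deg 1.99 y [-39.4  88.4]
```

View pics/zoom10.png

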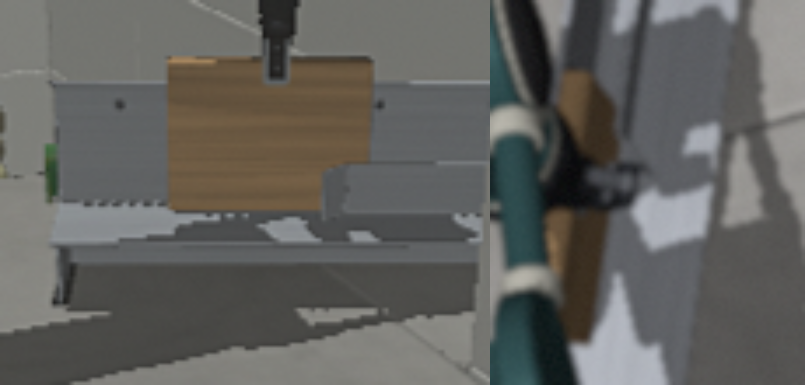

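The leading edge is inside the slot at about y=-38, with no scrape (3 mm to the lip, 5 mm to the panel). Keep sliding.

Request:
{"fn": "play_rows", "kwargs": {
  "slide": [
    [0.5, -0.1, -0.04],
    [1.3, -0.1, -0.05],
    [2.3, -0.1, -0.06],
    [3.3, -0.1, -0.06],
    [4.3, -0.1, -0.07],
    [5.3, -0.1, -0.07],
    [6.3, -0.1, -0.08],
    [7.3, -0.1, -0.08],
    [8.3, -0.1, -0.09],
    [9.3, -0.1, -0.09],
    [10.2, -0.1, -0.1],
    [11, -0.1, -0.1]
  ],
  "delta_rot": [
    [0, 0, 0],
    [0, 0, 0],
    [0, 0, 0],
    [0, 0, 0],
    [0, 0, 0],
    [0, 0, 0],
    [0, 0, 0],
    [0, 0, 0],
    [0, 0, 0],
    [0, 0, 0],
    [0, 0, 0],
    [0, 0, 0]
  ]
}}

```text
time: 16.05
tool_pos: [0.754, 0.1343, 0.1807]
tcp_rot: [3.113, -0.233, -0.008]
wrist_force: [-5.1, 0.3, 4.4]
width: 0.211
```

```bash
python3 - <<'E'
from look import *
upright(11)
E
```

```text
t 16.05 pos [0.754  0.1343 0.1807] rk [-14.6 -69.  180.7] q [ 0.152  0.476  1.429 -0.019  1.247  1.878] F [-5.1  0.3  4.4] M [ 0.08  0.52 -0.05] w 0.211
x [ 0.989 -0.149 -0.004] y [-0.149 -0.989  0.02 ] z [-0.007 -0.019 -1.   ]
side 1657 ext 2/50/98 [[-28.7, -136.1, 75.7], [-24.5, -50.0, 143.5], [-16.4, 18.1, 189.3]] z 99.8 [ 62.9 190.2]
  z 65 90 53 x med -24.5 yaw deg -21.12 y [ 1.3 19. ]
  z 90 120 340 x med -24.8 yaw deg -0.74 y [-138.9   18. ]
  z 120 150 538 x med -24.7 yaw deg -0.24 y [-138.    18.1]
  z 150 175 431 x med -24.5 yaw deg -0.53 y [-137.9   18.6]
  z 175 200 284 x med -23.8 yaw deg -1.13 y [-136.8   18.6]
top 157 ext 2/50/98 [[-26.1, -149.4, 117.6], [-24.7, -127.9, 185.8], [-8.6, -22.6, 193.2]] z 99.8 [106.2 193.9]
  z 120 150 50 x med -25.2 yaw deg -0.29 y [-139.7  -19.7]
  z 175 200 93 x med -21.1 yaw deg 4.85 y [-150.6  -40. ]
```

View pics/zoom11.png

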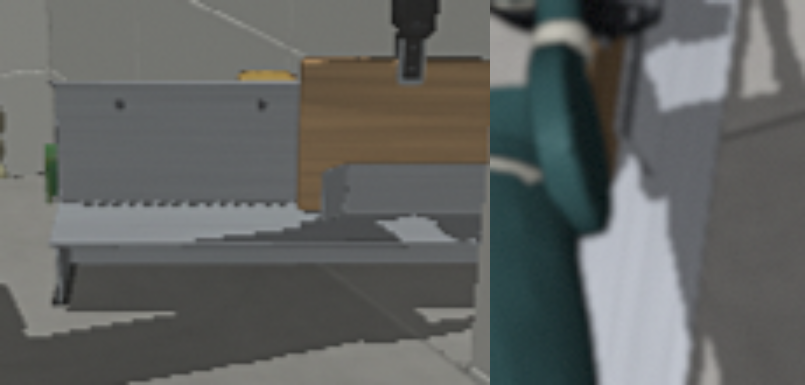

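Request:
{"fn": "play_rows", "kwargs": {
  "slide": [
    [0.5, 0, 0],
    [1.2, 0, -0.01],
    [1.8, 0, -0.01],
    [2.2, 0, -0.02],
    [2.5, 0, -0.02],
    [2.6, 0, -0.02],
    [2.7, 0, -0.02],
    [2.7, 0, -0.02]
  ],
  "delta_rot": [
    [0, 0, 0],
    [0, 0, 0],
    [0, 0, 0],
    [0, 0, 0],
    [0, 0, 0],
    [0, 0, 0],
    [0, 0, 0],
    [0, 0, 0]
  ]
}}

```text
time: 16.82
tool_pos: [0.7821, 0.1301, 0.1806]
tcp_rot: [3.113, -0.233, -0.004]
wrist_force: [-3.1, 0.3, 4.5]
width: 0.213
```

Request:
{"fn": "play_rows", "kwargs": {
  "slide": [
    [0.1, 0, 0],
    [0.2, 0, 0],
    [0.2, 0, 0]
  ],
  "delta_rot": [
    [0, 0, 0],
    [0, 0, 0],
    [0, 0, 0]
  ]
}}

```text
time: 17.07
tool_pos: [0.7823, 0.1301, 0.1807]
tcp_rot: [3.113, -0.233, -0.011]
wrist_force: [-8.6, 1.1, 7.4]
width: 0.21
```

```bash
python3 - <<'E'
from look import *
upright(12)
E
```

```text
t 17.07 pos [0.7823 0.1301 0.1807] rk [-14.6 -97.5 180.7] q [ 0.141  0.527  1.353 -0.019  1.272  1.867] F [-8.6  1.1  7.4] M [ 0.15  1.34 -0.06] w 0.21
x [ 0.989 -0.149 -0.005] y [-0.149 -0.989  0.02 ] z [-0.008 -0.019 -1.   ]
side 1273 ext 2/50/98 [[-28.9, -137.0, 104.7], [-24.6, -70.0, 146.1], [-17.8, -10.6, 189.6]] z 99.8 [102.3 190.1]
  z 90 120 253 x med -24.9 yaw deg -1.04 y [-139.8   -9.7]
  z 120 150 442 x med -24.6 yaw deg -0.82 y [-138.2  -10.2]
  z 150 175 354 x med -24.6 yaw deg -0.25 y [-137.2  -10.2]
  z 175 200 224 x med -23.9 yaw deg -1.36 y [-137.8   -9.7]
top 115 ext 2/50/98 [[-26.1, -176.1, 120.0], [-24.5, -158.0, 186.2], [-10.6, -67.2, 192.7]] z 99.8 [117.1 193.1]
  z 120 150 32 x med -25.4 yaw deg -0.25 y [-164.   -62.2]
  z 175 200 71 x med -21.9 yaw deg 4.61 y [-176.7  -78.4]
```

Request:
{"fn": "play_rows", "kwargs": {
  "slide": [
    [0.15, 0, 0],
    [0.3, 0, 0],
    [0.4, 0, 0],
    [0.4, 0, 0]
  ],
  "delta_rot": [
    [0, 0, 0],
    [0, 0, 0],
    [0, 0, 0],
    [0, 0, 0]
  ]
}}

```text
time: 17.5
tool_pos: [0.7827, 0.1301, 0.1811]
tcp_rot: [3.113, -0.232, -0.023]
wrist_force: [-14.8, 1.3, 9.8]
width: 0.213
```

```bash
python3 - <<'E'
from look import *
upright(13)
E
```

```text
t 17.5 pos [0.7827 0.1301 0.1811] rk [-14.5 -98.  181.1] q [ 0.14   0.533  1.344 -0.017  1.283  1.865] F [-14.8   1.3   9.8] M [ 0.17  2.15 -0.04] w 0.213
x [ 0.989 -0.149 -0.013] y [-0.148 -0.989  0.021] z [-0.016 -0.019 -1.   ]
side 1279 ext 2/50/98 [[-28.7, -137.2, 103.9], [-24.4, -70.2, 146.0], [-17.7, -10.9, 189.9]] z 99.8 [102.1 190.7]
  z 90 120 259 x med -24.5 yaw deg -0.92 y [-140.1  -10. ]
  z 120 150 440 x med -24.5 yaw deg -0.58 y [-138.3  -11. ]
  z 150 175 350 x med -24.4 yaw deg -0.49 y [-137.3  -10.6]
  z 175 200 230 x med -23.9 yaw deg -1.25 y [-138.5  -10.1]
top 105 ext 2/50/98 [[-26.3, -176.1, 122.1], [-24.8, -158.3, 186.8], [-11.1, -67.0, 193.5]] z 99.8 [117.2 194.8]
  z 120 150 29 x med -25.4 yaw deg -0.31 y [-166.5  -65.7]
  z 175 200 66 x med -21.9 yaw deg 4.18 y [-176.5  -81.7]
```

View pics/zoom13.png

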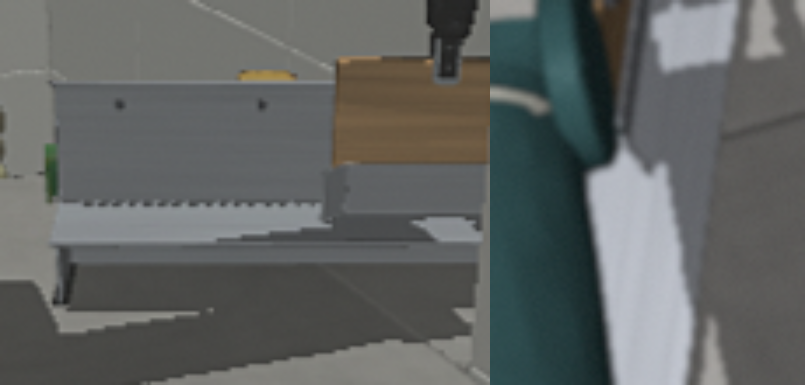

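The near end sits at y≈-10 (home), and pushing further only raises force (-3 → -15 N) without travel: it is at the stop. Relax the slight pitch and release.

Request:
{"fn": "play_rows", "kwargs": {
  "slide": [
    [-0.02, 0, 0],
    [-0.03, 0, 0],
    [-0.03, 0, 0]
  ],
  "delta_rot": [
    [0, 0.006, 0],
    [0, 0.012, 0],
    [0, 0.012, 0]
  ]
}}

```text
time: 17.85
tool_pos: [0.7822, 0.1302, 0.1806]
tcp_rot: [3.112, -0.232, -0.003]
wrist_force: [-3.1, 0.1, 2.7]
width: 0.214
```

```bash
python3 - <<'E'
from look import *
upright(14)
E
```

```text
t 17.85 pos [0.7822 0.1302 0.1806] rk [-14.5 -97.4 180.6] q [ 0.142  0.525  1.357 -0.021  1.266  1.868] F [-3.1  0.1  2.7] M [0.06 0.47 0.01] w 0.214
x [ 0.989 -0.148 -0.001] y [-0.148 -0.989  0.021] z [-0.004 -0.021 -1.   ]
side 1264 ext 2/50/98 [[-29.0, -137.1, 105.3], [-24.6, -69.7, 146.4], [-17.6, -10.4, 189.4]] z 99.8 [102.8 190. ]
  z 90 120 247 x med -24.8 yaw deg -0.35 y [-140.1   -9.6]
  z 120 150 442 x med -24.8 yaw deg -0.65 y [-138.8  -10.4]
  z 150 175 350 x med -24.4 yaw deg -0.23 y [-136.8  -10.2]
  z 175 200 225 x med -23.9 yaw deg -1.23 y [-138.4   -9.9]
top 128 ext 2/50/98 [[-26.1, -175.5, 119.5], [-24.7, -155.9, 186.9], [-9.5, -62.3, 193.1]] z 99.8 [116.4 193.6]
  z 120 150 35 x med -25.3 yaw deg -0.14 y [-167.1  -57.5]
  z 175 200 80 x med -21.6 yaw deg 3.85 y [-176.1  -74.6]
```

Request:
{"fn": "play_rows", "kwargs": {
  "slide": [
    [0.1, 0, 0],
    [0.1, 0, 0]
  ],
  "delta_rot": [
    [0, 0, 0],
    [0, 0, 0]
  ]
}}

```text
time: 18.12
tool_pos: [0.7822, 0.1302, 0.1807]
tcp_rot: [3.112, -0.232, -0.009]
wrist_force: [-6.7, 1.6, 4.5]
width: 0.211
```

Request:
{"fn": "play_rows", "kwargs": {
  "slide": [
    [0, 0, 0],
    [0, 0, 0],
    [0, 0, 0],
    [0, 0, 0],
    [0, 0, 0]
  ],
  "delta_rot": [
    [0, 0, 0],
    [0, 0, 0],
    [0, 0, 0],
    [0, 0, 0],
    [0, 0, 0]
  ],
  "hand": 0.4
}}

```text
time: 18.53
tool_pos: [0.7826, 0.13, 0.1804]
tcp_rot: [3.112, -0.232, -0.008]
wrist_force: [0.5, 0.1, 0.3]
width: 0.401
```

```bash
python3 - <<'E'
from look import *
upright(15)
E
```

```text
t 18.53 pos [0.7826 0.13   0.1804] rk [-14.7 -97.8 180.4] q [ 0.142  0.527  1.354 -0.021  1.27   1.868] F [0.5 0.1 0.3] M [-0.03  0.03 -0.01] w 0.401
x [ 0.989 -0.149 -0.004] y [-0.148 -0.989  0.022] z [-0.007 -0.021 -1.   ]
side 1254 ext 2/50/98 [[-29.0, -137.4, 103.8], [-25.0, -69.2, 146.0], [-19.6, -10.3, 189.0]] z 99.8 [102.4 189.8]
  z 90 120 252 x med -25.3 yaw deg -0.33 y [-139.9   -9.6]
  z 120 150 440 x med -25.2 yaw deg -0.6 y [-138.5   -9.9]
  z 150 175 343 x med -24.8 yaw deg -0.03 y [-137.1  -10.2]
  z 175 200 219 x med -24.5 yaw deg -1.07 y [-137.5   -9.7]
top 128 ext 2/50/98 [[-26.6, -176.0, 120.1], [-25.0, -155.4, 187.8], [-10.6, -62.8, 193.1]] z 99.8 [117.2 193.6]
  z 120 150 33 x med -25.7 yaw deg -0.06 y [-165.   -58.8]
  z 175 200 87 x med -22.5 yaw deg 3.93 y [-176.1  -77.2]
```

View pics/zoom15.png

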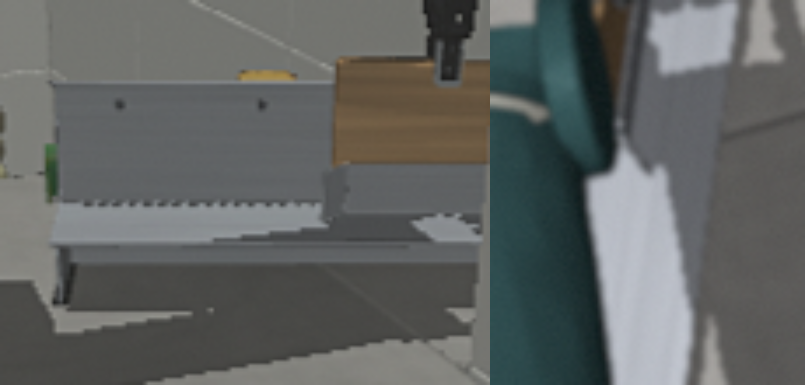

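Released: wrist force ≈0, the board stands unchanged. Retreat straight up.

Request:
{"fn": "play_rows", "kwargs": {
  "slide": [
    [0, 0, -0.5],
    [0, 0, -1.5],
    [0, 0, -3],
    [0, 0, -5],
    [0, 0, -7],
    [0, 0, -9],
    [0, 0, -11],
    [0, 0, -13],
    [0, 0, -15],
    [0, 0, -15]
  ],
  "delta_rot": [
    [0, 0, 0],
    [0, 0, 0],
    [0, 0, 0],
    [0, 0, 0],
    [0, 0, 0],
    [0, 0, 0],
    [0, 0, 0],
    [0, 0, 0],
    [0, 0, 0],
    [0, 0, 0]
  ]
}}

```text
time: 19.47
tool_pos: [0.7856, 0.1336, 0.3396]
tcp_rot: [3.114, -0.232, 0.01]
wrist_force: [0.1, 0.1, 1.7]
width: 0.402
```

Request:
{"fn": "play_rows", "kwargs": {
  "slide": [
    [-3, 0, 0],
    [-6, 0, 0],
    [-9, 0, 0],
    [-12, 0, 0],
    [-15, 0, 0],
    [-18, 0, 0],
    [-21, 0, 0],
    [-24, -1, 0],
    [-27, -2, 0],
    [-30, -3, 0],
    [-30, -3, 0]
  ],
  "delta_rot": [
    [0, 0, 0],
    [0, 0, 0],
    [0, 0, 0],
    [0, 0, 0],
    [0, 0, 0],
    [0, 0, 0],
    [0, 0, 0],
    [0, 0, 0],
    [0, 0, 0],
    [0, 0, 0],
    [0, 0, 0]
  ]
}}

```text
time: 20.38
tool_pos: [0.489, 0.2096, 0.3372]
tcp_rot: [3.116, -0.228, 0.007]
wrist_force: [-1.1, -0.2, -1.1]
width: 0.398
```

```bash
python3 - <<'E'
from look import *
upright(16)
p=read_camera("side"); save(p,"sideF.png"); p2=read_camera("top"); save(p2,"topF.png")
for t in("cup","pot"):
    for pp,c in((p,"side"),(p2,"top")):
        r=landmark_of(t,pp); print(t,c,r[:1])
E
```

```text
t 20.38 pos [0.489  0.2096 0.3372] rk [ 20.5 204.3 337.2] q [ 0.369 -0.053  1.774 -0.017  1.423  2.089] F [-1.1 -0.2 -1.1] M [-0.02  0.02  0.03] w 0.398
x [ 0.989 -0.146  0.006] y [-0.146 -0.989  0.016] z [ 0.004 -0.017 -1.   ]
side 1316 ext 2/50/98 [[-29.2, -137.1, 106.0], [-24.9, -73.1, 149.2], [-18.4, -10.8, 189.2]] z 99.8 [102.8 190. ]
  z 90 120 234 x med -25.1 yaw deg -0.36 y [-139.1   -9.5]
  z 120 150 443 x med -25.1 yaw deg -0.57 y [-138.1  -10.7]
  z 150 175 362 x med -24.6 yaw deg -0.44 y [-137.   -10.2]
  z 175 200 277 x med -24.2 yaw deg -1.05 y [-138.7   -9.7]
top 743 ext 2/50/98 [[-25.9, -174.4, 119.8], [-16.6, -87.0, 189.4], [-0.9, -10.2, 193.9]] z 99.8 [ 93.4 195.2]
  z 150 175 33 x med -0.9 yaw deg 3.72 y [-179.2  -10.2]
  z 175 200 680 x med -16.9 yaw deg -0.15 y [-176.   -10.8]
cup side [{'at': [275.8, 249.8], 'conf': 0.59}]
cup top [{'at': [306.5, 178.7], 'conf': 0.86}]
pot side [{'at': [221.6, 303.6], 'conf': 0.68}]
pot top [{'at': [372.8, 234.3], 'conf': 0.81}]
```

View pics/sideF.png

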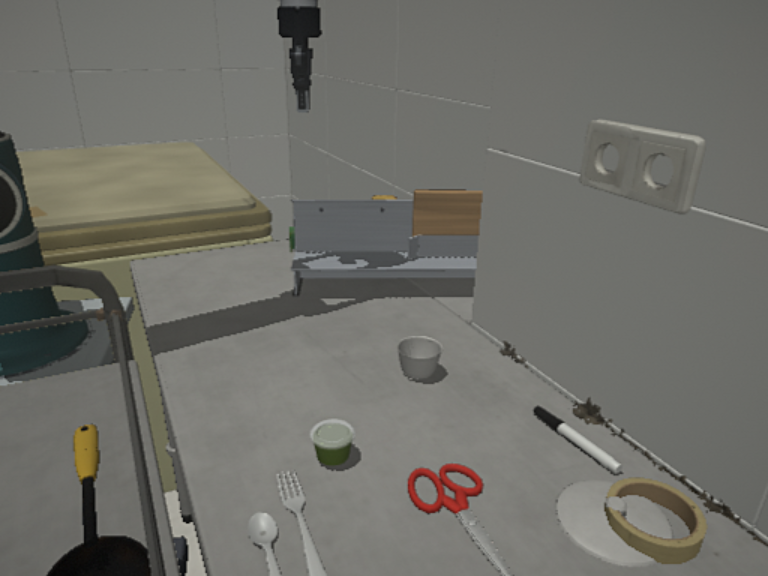

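View pics/topF.png

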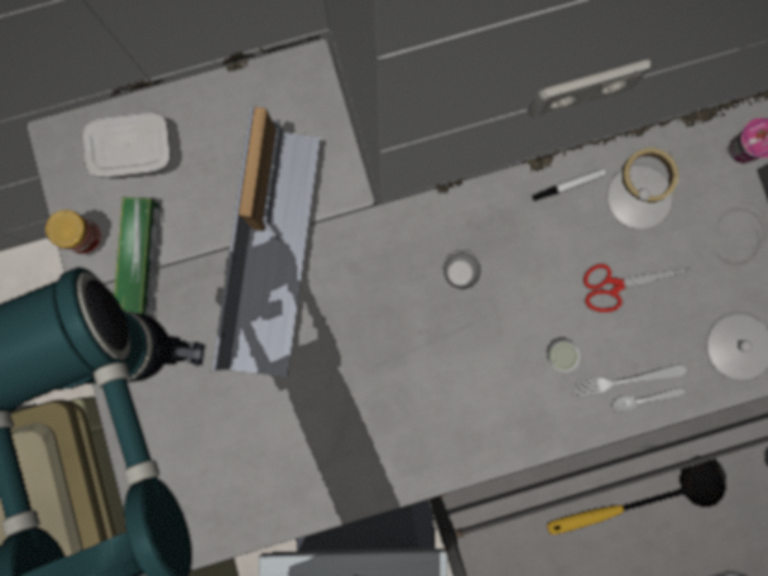

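The final views show the board upright in the bay (side (447,212), top (257,165)), flush along the panel. The cup (420,357) and pot (332,440) are where they were.

```bash
python3 -c "
from workcell import *
print(finish_job())"
```

```text
the job is handed in; nothing more can be done
None
```

The board is standing on its long edge in the bay, up against the end stop, and I've released it and handed the job in at about 20.5 s of the 54 s allowed. `finish_job()` gives no verdict, so success is judged only by my own checks.

**How it went:**
- **Grip:** I gripped the overhanging edge. The first two closings pushed the board toward the panel, so I re-gripped twice to get about 19 mm of hold.
- **Tip-up:** I tipped it about its far edge and backed it off the panel as it rose. Partway up, around 32°, that edge may have hovered 1–2 mm above the deck. I lowered the path after that, and from 60° on the deck force was 3–9 N.
- **Slide:** I slid it standing through the mouth to the stop, then eased off, opened the jaws and withdrew straight up.

**Last checks:**
- **Upright:** the front face is at rack x of about -25 mm, within about 1 mm at every height I could see. The top edge is 190 mm above the table.
- **Home:** the near end is at y of about -10 mm, as expected. At the stop, pushing further raised the force from 3 to 15 N with almost no travel. I can't see the stop itself, and the top camera put the far end at about -176 to -179 mm instead of -180, within its 2 mm calibration. A gap of up to about 1 mm can't be ruled out.
- **Bystanders:** the networks found the cup and pot within about 2 pixels of where they started, and both look undisturbed.
- **Forces:** the largest wrist force I read was about 18 N. It was near zero after release, and the arm ended well clear of everything.

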